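# Put the shoe-care kit back on its pads in the walk-in wardrobe

### The arm

A 6-joint arm with a two-finger parallel gripper is mounted at the origin on the work surface. World frame = base frame: x ahead of the robot, y to its left, z up, the work surface at z = 0. Lengths are in m, angles in rad, forces in N, time in s.
With the tool pointing down it reaches from about 0.225 to 0.875 m from the base axis. Payload 3.4 kg.
Tool frame: the origin (TCP) lies at the very end of the fingers, on their centre line; the grasp point (between the pads) lies manip.pinch_z behind it (manip.pinch_z is the distance from the TCP to the grasp point, in m); z points along the fingers, y is the direction in which the jaws open and shut (so a half turn about z gives the same grasp; the last joint's range is limited). The gripper opens to 85 mm and grips with 20 to 120 N. Pads are 22 mm wide; open, the fingers measure 114 mm over their backs; the gripper's body (76 mm by 85 mm) begins 54 mm behind the grasp point. The pads swing forward as they close: fully open they stand 13 mm farther back than shut.
Start: joints at [1.167, 0.276, 1.505, -0, 1.361, -0.121], TCP at [0.16, 0.552, 0.208] pointing down, gripper open.
Joint ranges: [-2.89, 2.89], [-0.75, 2.08], [0.22, 2.7], [-1.18, 4.32], [0.11, 2.71], [-2.7, 2.7]. Speed limits (rad/s): [2.57, 2.57, 3.14, 3.14, 3.14, 3.14].

### API

Orientations are given as a unit quaternion [w, x, y, z].
In Python, from rig import manip, imaging, workorder gives the robot as it stands.
- The arm moves only by the tool apply_moves, never from a script. Its argument "moves" is one flat list of numbers, 7 for each row, row after row: the finger opening in m, from 0 to 0.0854, then the shift along the tool's x, y, z in m, then the turn, a rotation vector about the tool's x, y, z in rad. In form: [jaw, tx, ty, tz, rx, ry, rz, jaw, tx, ty, tz, rx, ry, rz, ...]. A call has exactly 8 rows; each row shifts and turns the pose as measured when the row begins, along the tool's axes as they then stand; what a row does not reach is not made up. A row lasts 1/12 s, in which the tool goes at most 41.7 mm and 7.16 degrees, less where a joint would pass 70% of its speed; a pose out of reach is approached as far as the arm can. A call with a gripper value outside its range is refused whole. The fingers move at their own pace and stop on an object; "newtons" is the grip in N (left out, the last holds). Time passes only in rows, so rows that do not move let the fingers close, or fill a call up. It gives the time, the measured TCP pose, the force and the opening at its end, in the units of the state.
- manip.get_state(): the state, without advancing time (a new reading comes with each control period).
- imaging.get_image(name): name is "side" or "top"; returns a dict with "image" (400x640x3 uint8, red, green, blue), "range_z" (400x640 float32, m along the optical axis (not along the pixel's ray), 0 where there is no reading), "fx", "fy", "cx", "cy" (pixels), "k1" (the pictures are not rectified: a ray, as slopes to the right and down, at radius r is drawn at 1 + k1 r^2 times it, then the intrinsics apply), "R" (3x3) and "t" (3): a world point X has camera coordinates R X + t. Camera axes: x right, y down, z forward; pixel columns grow to the right and rows downward; lengths in m; the calibration is good to about 2 mm. A picture is of the moment at which its call begins.
- workorder.sign_off(): hands the job in, once; it reports no verdict.
The state is a dict: "clock": time; "qpos": joint angles; "qd": joint speeds; "effort": joint torques, N m; "position": TCP position; "ee_rot": TCP orientation; "contact_force": force on the tool from outside, world axes, zero at the start; "moment": the same for the moment, N m; "width": finger opening in m.
Only numpy, scipy, OpenCV 4.12 (cv2) and the standard library are available. Lean on these libraries where they do the work, as an engineer would, in place of code of your own. Each camera call takes 0.05 s, during which the arm holds its last target.

### The job

Put the shoe-care kit away: set each of the two polish tins and the two brushes on the grey pad that shows its own shape and colour, so that it covers the printed shape to within about a centimetre, tins lid up, brushes bristles down and lying along the printed shape. Leave the amber jar and the blue dish standing where they are.

Things in the scene. Friction and masses are not known exactly. Their poses are not given: they have to be found in the camera images.
- tin_black_mid (a point): Loose round shoe-polish tin, black, 60 mm across, 28 mm tall, about 0.11 kg, standing flat on the table, lid up. Point at its centre, 14 mm above its underside; z up. Any side may be gripped.
- tin_tan_mid (a point): Loose round shoe-polish tin, tan (mid brown), 60 mm across, 28 mm tall, about 0.11 kg, standing flat on the table, lid up. Point at its centre, 14 mm above its underside; z up. Any side may be gripped.
- brush_black_mid (a point): Loose shoe brush lying bristles down: a black lacquered back, an oblong 112 mm long and 44 mm wide with half-round ends and straight sides along the middle 68 mm; 40 mm tall in all, of which the top 24 mm is the back and the lower 16 mm a slightly narrower (37 mm) stiff grey bristle block, about 0.15 kg. Point at its centre, 20 mm above its underside; x along its length, y across its 44 mm width, z up.
- brush_wood_mid (a point): Loose shoe brush lying bristles down: a light natural-wood back, an oblong 112 mm long and 44 mm wide with half-round ends and straight sides along the middle 68 mm; 40 mm tall in all, of which the top 24 mm is the back and the lower 16 mm a slightly narrower (37 mm) stiff cream bristle block, about 0.15 kg. Point at its centre, 20 mm above its underside; x along its length, y across its 44 mm width, z up.
- pad_round_black_top (a point): Round flat grey pad fixed to the table, 84 mm across and 3 mm thick, with a filled black disc of 60 mm printed in its middle: the home of the black tin. Point at the centre of its top face, 3 mm above the table; z up.
- pad_round_tan_top (a point): Round flat grey pad fixed to the table, 84 mm across and 3 mm thick, with a filled tan (mid brown) disc of 60 mm printed in its middle: the home of the tan tin. Point at the centre of its top face, 3 mm above the table; z up.
- pad_long_black_top (a point): Oblong flat grey pad fixed to the table, 132 x 64 mm and 3 mm thick, with a filled black oblong of 112 x 44 mm with round ends printed in its middle: the home of the black brush. Point at the centre of its top face, 3 mm above the table; x along its length, z up. The brush may lie either way round.
- pad_long_wood_top (a point): Oblong flat grey pad fixed to the table, 132 x 64 mm and 3 mm thick, with a filled light wood-coloured oblong of 112 x 44 mm with round ends printed in its middle: the home of the wooden brush. Point at the centre of its top face, 3 mm above the table; x along its length, z up. The brush may lie either way round.
- cream_jar_mid (a point): Bystander: loose amber glass jar with a white cap, 50 mm across, 50 mm tall, standing among the things; to be left alone. Point at its centre, 25 mm above the table.
- dish_mid (a point): Bystander: loose empty blue ceramic bowl, 88 mm across the rim, 34 mm tall, standing among the things; to be left alone. Point at its centre, 17 mm above the table.
There are look-alikes about, which are no part of the job. What is shaped like the part that bears pad_round_tan_top but green or turquoise is not meant.

How it is judged:
By the outcome, as a careful person would: the job done as asked, in the order asked, and still so for the second after the job is handed in, with the robot touching nothing.
It also fails if it takes over 122 s, if anything falls off the work surface, if the arm or the gripper's body presses on something with over 40 N, if the wrist force passes 120 N, or if a joint passes its speed limit or range.

## Working session

There is one attempt and no reset: what is moved stays moved. The work goes in short steps, Python scripts to look and compute and a tool call to move; the robot and the scene stay as the last step left them, time stands still between calls to the robot, and variables do not carry over. Pictures are saved under pics/ and viewed, and the job is handed in when it is done.

Besides the shell and the picture viewer there is one more tool, called after ">>>" by a JSON object that holds its "method" and its "body", one argument or row to a line. apply_moves: Moves the arm, as the interface text tells. Its arguments: {"type":"object","properties":{"moves":{"type":"array"},"newtons":{"type":"number"}},"required":["moves"]}

```bash
ls; mkdir -p pics; python3 - <<'E'
from rig import manip, imaging
import cv2, numpy as np
print(manip.get_state(), manip.pinch_z)
for n in ("top","side"):
    d=imaging.get_image(n)
    cv2.imwrite(f"pics/{n}0.png",d["image"][:,:,::-1]); np.savez(f"{n}0.npz",**d)
    print({k:(v if k not in("image","range_z") else v.shape) for k,v in d.items()})
E
```

```text
pics
{'clock': 0.0, 'qpos': array([ 1.16699396e+00,  2.76600282e-01,  1.50616320e+00,  5.98778869e-07,
        1.36069242e+00, -1.20972391e-01]), 'qd': array([-5.90326699e-05,  1.55150300e-04, -4.41986852e-04, -1.60290186e-03,
        1.89123714e-03,  8.89437721e-04]), 'effort': array([ 2.88732363e-04, -4.16790104e+01, -2.45799297e+01, -2.22072958e-05,
        1.13743823e-02, -5.04108073e-06]), 'position': array([0.16022656, 0.55161764, 0.20742476]), 'ee_rot': array([-2.41934093e-04,  1.40944118e-01,  9.90017115e-01, -8.99662754e-04]), 'contact_force': array([-0.45748639,  0.1772682 ,  0.21528959]), 'moment': array([-0.02941873,  0.01723861,  0.00875441]), 'width': 0.08545879716665364} 0.0187
{'image': (400, 640, 3), 'range_z': (400, 640), 'fx': 361.55295954054395, 'fy': 361.55295954054395, 'cx': 324.8416839381875, 'cy': 198.2923632839602, 'k1': -1.0784416815683253e-05, 'R': array([[-0.0040979 , -0.99990383, -0.01324897],
       [-0.98874163,  0.00603321, -0.14951118],
       [ 0.14957673,  0.01248713, -0.98867127]]), 't': array([0.01422667, 0.50013182, 1.13673283])}
{'image': (400, 640, 3), 'range_z': (400, 640), 'fx': 457.9746672807423, 'fy': 457.9746672807423, 'cx': 318.87109655719024, 'cy': 198.90130031020874, 'k1': -0.08634039271263624, 'R': array([[ 0.73269966, -0.68054483,  0.00315318],
       [-0.52299741, -0.56603087, -0.63724623],
       [ 0.43545942,  0.46526099, -0.77065381]]), 't': array([-0.35622941,  0.26921815,  0.95328272])}
```

View pics/top0.png

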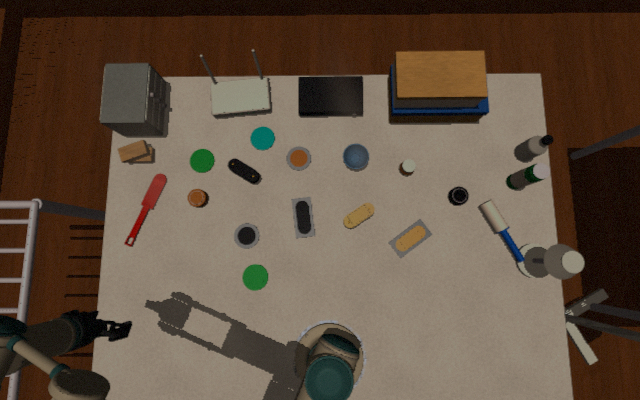

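View pics/side0.png

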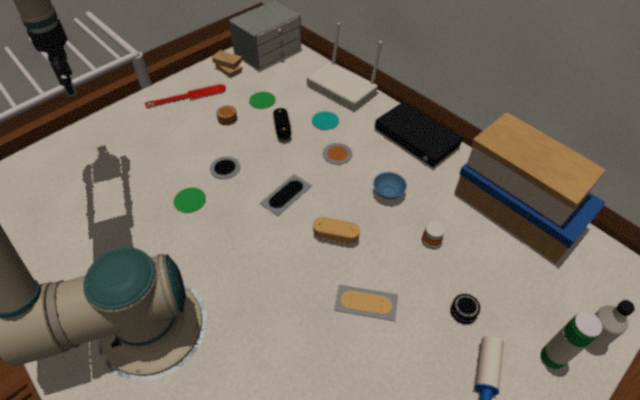

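Top view: the tan tin is near (198,198), the black tin (458,196), the black brush (244,171) and the wood brush (359,215). The pads are black round (247,236), tan round (299,158), black long (303,217) and wood long (410,238). The green discs at (202,160) and (255,277) and the turquoise disc at (262,138) are look-alikes. I'll enlarge these to confirm.

```bash
python3 - <<'E'
import cv2, numpy as np
d=np.load("top0.npz"); im=d["image"][:,:,::-1]
def crop(x0,y0,x1,y1,s,n): cv2.imwrite(n,cv2.resize(im[y0:y1,x0:x1],None,fx=s,fy=s,interpolation=cv2.INTER_CUBIC))
crop(180,130,340,250,5,"pics/cA.png"); crop(330,130,490,260,4.6,"pics/cB.png")
E
```

```text
(no output)
```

View pics/cA.png

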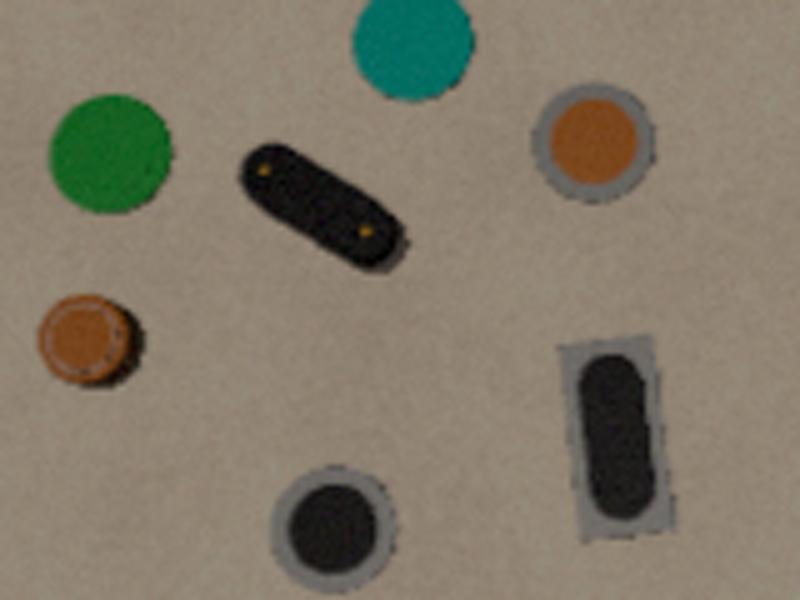

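View pics/cB.png

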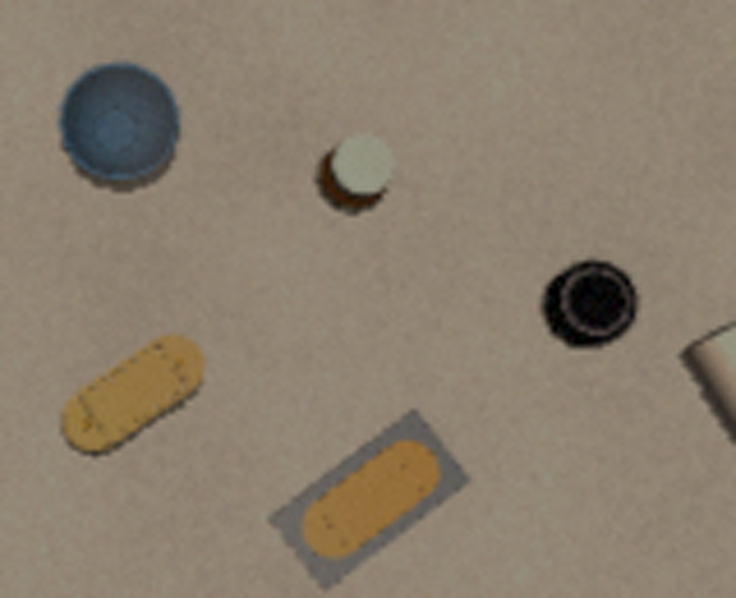

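Confirmed: the tins, brushes and grey-rimmed pads match their descriptions, and the green and turquoise discs have no grey rim. Now I'll measure their positions.

```bash
cat > h.py <<'E'
import cv2, numpy as np
def rays(d,u,v):
    x=(u-d["cx"])/d["fx"]; y=(v-d["cy"])/d["fy"]; k=float(d["k1"])
    xd,yd=x,y
    for _ in range(8):
        r2=x*x+y*y; x=xd/(1+k*r2); y=yd/(1+k*r2)
    return np.stack([x,y,np.ones_like(x)],-1)
def cloud(d):
    v,u=np.mgrid[0:400,0:640].astype(float)
    return (rays(d,u,v)*d["range_z"][...,None]-d["t"])@d["R"]
def plane(d,u,v,z):
    r=rays(d,np.asarray(u,float),np.asarray(v,float))@d["R"]; c=-d["R"].T@d["t"]
    return c+r*((z-c[2])/r[...,2])[...,None]
def obj(d,xy,z,rad=.075,tol=.006):
    "centroid+axis of cloud points near height z about xy"
    P=cloud(d); m=(d["range_z"]>0)&(np.hypot(P[...,0]-xy[0],P[...,1]-xy[1])<rad)&(abs(P[...,2]-z)<tol)
    q=P[m][:,:2]; r=cv2.minAreaRect(q.astype(np.float32))
    w,V=np.linalg.eigh(np.cov(q.T)); a=V[:,1]
    return q.mean(0).round(4),len(q),np.array(r[0]).round(4),np.array(r[1]).round(3),round(float(np.degrees(np.arctan2(a[1],a[0])))%180,1),P[m][:,2].mean().round(4)
def patch(d,roi,f,z):
    "colour mask f in pixel roi, on plane z"
    x0,y0,x1,y1=roi; im=d["image"][y0:y1,x0:x1].astype(int)
    m=f(im).astype(np.uint8); n,l,s,c=cv2.connectedComponentsWithStats(m); 
    k=1+np.argmax(s[1:,4]); v,u=np.nonzero(l==k)
    q=plane(d,u+x0,v+y0,z)[:,:2]; r=cv2.minAreaRect(q.astype(np.float32)); w,V=np.linalg.eigh(np.cov(q.T)); a=V[:,1]
    return q.mean(0).round(4),len(q),np.array(r[0]).round(4),np.array(r[1]).round(3),round(float(np.degrees(np.arctan2(a[1],a[0])))%180,1)
E
python3 - <<'E'
from h import *
t=np.load("top0.npz"); s=np.load("side0.npz")
dark=lambda i:i.max(2)<70
sat=lambda i:(i[...,0]-i[...,2])>55
tp={"pad_rb":((230,218,264,254),dark),"pad_rt":((284,142,314,174),sat),"pad_lb":((288,194,320,240),dark),"pad_lw":((388,218,434,258),sat)}
sp={"pad_rb":((205,150,245,185),dark),"pad_rt":((318,138,358,168),sat),"pad_lb":((258,172,315,216),dark),"pad_lw":((330,280,402,322),sat)}
for k in tp: print(k,*patch(t,*tp[k],.003)); print("   side",*patch(s,*sp[k],.003))
for n,(u,v),z in [("tin_b",(458,196),.028),("tin_t",(198,198),.028),("br_b",(244,171),.04),("br_w",(359,215),.04),("jar",(408,168),.05),("dish",(356,157),.034)]:
    g=plane(t,u,v,z)[:2]; print(n,g.round(3)); 
    for d in (t,s): print("  ",*obj(d,g,z))
E
```

```text
pad_rb [0.383  0.2726] 251 [0.3828 0.2732] [0.056 0.053] 178.1
   side [0.3855 0.2708] 256 [0.3855 0.2703] [0.053 0.057] 147.1
pad_rt [0.6454 0.1022] 226 [0.6458 0.1022] [0.054 0.056] 157.8
   side [0.649  0.1004] 235 [0.6487 0.1004] [0.054 0.056] 12.0
pad_lb [0.4434 0.0855] 395 [0.4435 0.0856] [0.109 0.043] 6.7
   side [0.4462 0.0838] 497 [0.447  0.0844] [0.109 0.043] 7.2
pad_lw [ 0.3719 -0.2671] 404 [ 0.372  -0.2673] [0.042 0.11 ] 125.8
   side [ 0.3756 -0.2692] 853 [ 0.3758 -0.2689] [0.044 0.111] 125.8
tin_b [ 0.507 -0.423]
   [ 0.5084 -0.4247] 260 [ 0.5079 -0.444 ] [0.098 0.058] 72.5 0.0284
   [ 0.5102 -0.4301] 603 [ 0.5125 -0.4288] [0.059 0.058] 17.5 0.0297
tin_t [0.505 0.429]
   [0.5062 0.4349] 263 [0.5069 0.4358] [0.058 0.058] 55.3 0.0295
   [0.5075 0.4286] 243 [0.5082 0.4309] [0.061 0.06 ] 67.3 0.0294
br_b [0.592 0.277]
   [0.5947 0.2819] 404 [0.5953 0.2824] [0.111 0.044] 58.1 0.0413
   [0.5946 0.2742] 374 [0.5964 0.2763] [0.114 0.044] 57.1 0.041
br_w [ 0.445 -0.098]
   [ 0.4446 -0.0951] 430 [ 0.445  -0.0955] [0.044 0.111] 123.1 0.0408
   [ 0.4462 -0.1003] 741 [ 0.4472 -0.0993] [0.048 0.111] 123.2 0.042
jar [ 0.596 -0.259]
   [ 0.6043 -0.26  ] 151 [ 0.6044 -0.2605] [0.042 0.044] 143.5 0.0505
   [ 0.6063 -0.2654] 262 [ 0.6071 -0.2659] [0.044 0.044] 19.6 0.0515
dish [ 0.638 -0.092]
   [ 0.6473 -0.0905] 143 [ 0.6418 -0.0904] [0.083 0.083] 59.5 0.0334
   [ 0.6524 -0.0884] 251 [ 0.6455 -0.0922] [0.087 0.086] 32.1 0.0344
```

```bash
cat >> h.py <<'E'
def proj(d,P):
    c=P@d["R"].T+d["t"]; x,y=c[:,0]/c[:,2],c[:,1]/c[:,2]; f=1+d["k1"]*(x*x+y*y)
    return np.stack([d["fx"]*x*f+d["cx"],d["fy"]*y*f+d["cy"]],-1)
def outline(x,y,a,L,r):
    t=np.linspace(0,2*np.pi,60); p=np.stack([r*np.cos(t)+np.sign(np.cos(t))*L/2,r*np.sin(t)],-1)
    c,s=np.cos(a),np.sin(a); return p@np.array([[c,s],[-s,c]])+[x,y]
def fit(d,f,x,y,a,L,r,z0,z1,pad=9):
    "IoU-like fit of silhouette to colour mask"
    from scipy.optimize import minimize
    def hull(p):
        o=outline(p[0],p[1],p[2],L,r); P=np.concatenate([np.c_[o,np.full(len(o),z)] for z in (z0,z1)])
        return cv2.convexHull(proj(d,P).astype(np.float32))[:,0]
    h=hull([x,y,a]); x0,y0=(h.min(0)-pad).astype(int); x1,y1=(h.max(0)+pad).astype(int)
    m=f(d["image"][y0:y1,x0:x1].astype(int)).astype(np.uint8)
    n,l,s,c=cv2.connectedComponentsWithStats(m); k=1+np.argmax(s[1:,4]); m=(l==k).astype(np.uint8)
    cc,_=cv2.findContours(m,cv2.RETR_EXTERNAL,cv2.CHAIN_APPROX_NONE); m=cv2.drawContours(m*0,cc,-1,1,-1)
    big=cv2.resize(m*255,None,fx=8,fy=8,interpolation=cv2.INTER_NEAREST)>0
    def cost(p):
        q=hull(p); g=np.zeros(big.shape,np.uint8); cv2.fillPoly(g,[np.round((q-[x0,y0]+.5)*8*16).astype(int)],1,shift=4)
        return (big!=(g>0)).sum()/big.sum()
    R=minimize(cost,[x,y,a],method="Nelder-Mead",options=dict(initial_simplex=[[x,y,a],[x+.01,y,a],[x,y+.01,a],[x,y,a+.1]],xatol=1e-4,fatol=1e-4,maxiter=200))
    return R.x[:2].round(4),round(float(np.degrees(R.x[2])),1),round(R.fun,3)
dark=lambda i:i.max(2)<60
sat=lambda i:(i[...,0]-i[...,2])>50
E
cat > meas.py <<'E'
from h import *
A=np.radians
def run(t,s,G):
    for n,(f,x,y,a,L,r,z0,z1) in G.items():
        print(n,*[fit(d,f,x,y,A(a),L,r,z0,z1) for d in (t,s)])
E
python3 - <<'E'
from meas import *
t=dict(np.load("top0.npz")); s=dict(np.load("side0.npz"))
run(t,s,{"tin_b":(dark,.509,-.428,0,0,.03,0,.028),"tin_t":(sat,.507,.432,0,0,.03,0,.028),
"br_b":(dark,.595,.279,57.5,.068,.022,.016,.04),"br_w":(sat,.446,-.098,123,.068,.022,.016,.04),
"pad_rb":(dark,.384,.2717,0,0,.03,.003,.003),"pad_rt":(sat,.647,.1013,0,0,.03,.003,.003),"pad_lb":(dark,.445,.0847,7,.068,.022,.003,.003),"pad_lw":(sat,.374,-.268,126,.068,.022,.003,.003)})
for d,n in((t,'t'),(s,'s')): pass
E
```

```text
tin_b (array([ 0.5099, -0.4265]), 4.5, np.float64(0.109)) (array([ 0.5377, -0.4177]), -4.4, np.float64(1.907))
tin_t (array([0.5093, 0.4389]), -5.0, np.float64(0.224)) (array([0.5235, 0.4581]), -18.7, np.float64(0.645))
br_b (array([0.595 , 0.2794]), 57.5, np.float64(0.076)) (array([0.5951, 0.2744]), 54.4, np.float64(0.166))
br_w (array([ 0.4463, -0.0967]), 123.5, np.float64(0.064)) (array([ 0.4559, -0.0921]), 123.0, np.float64(0.268))
pad_rb (array([0.3834, 0.2723]), -1.3, np.float64(0.078)) (array([0.3865, 0.271 ]), 2.2, np.float64(0.153))
pad_rt (array([0.6454, 0.1021]), 4.3, np.float64(0.057)) (array([0.6491, 0.1011]), -0.6, np.float64(0.073))
pad_lb (array([0.4443, 0.0857]), 7.4, np.float64(0.07)) (array([0.4479, 0.0841]), 7.8, np.float64(0.089))
pad_lw (array([ 0.372 , -0.2672]), 125.7, np.float64(0.054)) (array([ 0.3758, -0.2688]), 125.8, np.float64(0.034))
```

```bash
cat > plan.py <<'E'
import sys, numpy as np
from scipy.spatial.transform import Rotation as Ro
from rig import manip
def Rt(phi):
    c,s=np.cos(phi),np.sin(phi)
    return np.array([[-s,c,0],[c,s,0],[0,0,-1.]])   # cols: x_tool, y_tool, z_tool
def plan(wps, step=.036, turn=.115):
    """wps: (x,y,z,phi_deg) ; prints rows in tool axes, rounded"""
    st=manip.get_state(); w,a,b,c=st["ee_rot"]; R=Ro.from_quat([a,b,c,w]).as_matrix(); p=st["position"].copy()
    print("t",round(st["clock"],2),"at",p.round(4),"phi",round(np.degrees(np.arctan2(R[1,1],R[0,1])),1),"w",round(st["width"],4),"F",st["contact_force"].round(1))
    for wp in wps:
        tp=np.array(wp[:3]); T=Rt(np.radians(wp[3])); 
        rv=Ro.from_matrix(R.T@T).as_rotvec(); n=max(1,int(np.ceil(max(np.linalg.norm(tp-p)/step,np.linalg.norm(rv)/turn))))
        print(" ->",wp,n,"rows")
        for i in range(n):
            d=R.T@((tp-p)/(n-i)); d=d.round(3); rv=Ro.from_matrix(R.T@T).as_rotvec()/(n-i); rv=rv.round(3)
            print("  ",*d,*rv)
            p=p+R@d; R=R@Ro.from_rotvec(rv).as_matrix()
if __name__=="__main__": plan([tuple(map(float,a.split(","))) for a in sys.argv[1:]])
E
python3 plan.py .507,.432,.12,0 .507,.432,0.002,0
```

```text
t 0.1 at [0.1602 0.5517 0.2075] phi 73.8 w 0.0855 F [0.1 0.4 0.7]
 -> (0.507, 0.432, 0.12, 0.0) 12 rows
   -0.031 -0.002 0.007 -0.0 0.0 0.107
   -0.03 0.002 0.007 -0.0 0.0 0.107
   -0.03 0.005 0.007 -0.0 0.0 0.107
   -0.029 0.008 0.007 -0.0 0.0 0.107
   -0.028 0.011 0.007 -0.0 0.0 0.108
   -0.027 0.014 0.007 -0.0 0.0 0.107
   -0.025 0.017 0.008 -0.0 0.0 0.108
   -0.024 0.02 0.007 -0.0 0.0 0.107
   -0.021 0.022 0.008 -0.0 0.0 0.108
   -0.019 0.025 0.007 -0.0 0.0 0.107
   -0.016 0.026 0.008 -0.0 0.001 0.108
   -0.012 0.028 0.007 -0.001 0.0 0.107
 -> (0.507, 0.432, 0.002, 0.0) 4 rows
   -0.0 0.0 0.03 0.0 0.0 0.0
   -0.0 0.0 0.029 0.0 0.0 0.0
   -0.0 0.0 0.03 0.0 0.0 0.0
   -0.0 0.0 0.029 0.0 0.0 0.0
```

>>> {"method": "apply_moves", "body": {
  "moves": [0.085,-0.031,-0.002,0.007,0,0,0.107,0.085,-0.03,0.002,0.007,0,0,0.107,0.085,-0.03,0.005,0.007,0,0,0.107,0.085,-0.029,0.008,0.007,0,0,0.107,0.085,-0.028,0.011,0.007,0,0,0.107,0.085,-0.027,0.014,0.007,0,0,0.107,0.085,-0.025,0.017,0.008,0,0,0.107,0.085,-0.024,0.02,0.007,0,0,0.107],
  "newtons": 30
}}

```text
clock: 0.77
position: [0.39, 0.4679, 0.1458]
ee_rot: [-0.003, 0.551, 0.835, -0.002]
contact_force: [0.4, 0.8, 0.7]
width: 0.0848
```

```bash
python3 plan.py .507,.432,.10,0
```

```text
t 0.77 at [0.39   0.4679 0.1458] phi 23.1 w 0.0848 F [0.4 0.8 0.7]
 -> (0.507, 0.432, 0.1, 0.0) 4 rows
   -0.02 0.023 0.011 -0.002 -0.0 0.101
   -0.017 0.025 0.011 -0.002 -0.0 0.101
   -0.015 0.027 0.012 -0.001 -0.0 0.101
   -0.012 0.029 0.011 -0.002 -0.001 0.101
```

>>> {"method": "apply_moves", "body": {
  "moves": [0.085,-0.02,0.023,0.011,-0.002,0,0.101,0.085,-0.017,0.025,0.011,-0.002,0,0.101,0.085,-0.015,0.027,0.012,-0.001,0,0.101,0.085,-0.012,0.029,0.011,-0.002,0,0.101,0.085,0,0,0.02,0,0,0,0.085,0,0,0.02,0,0,0,0.085,0,0,0,0,0,0,0.085,0,0,0,0,0,0]
}}

```text
clock: 1.43
position: [0.5196, 0.4217, 0.0508]
ee_rot: [0.001, 0.719, 0.695, -0.002]
contact_force: [0.3, 0.5, -0.3]
width: 0.085
```

```bash
python3 plan.py .507,.432,.002,0; python3 - <<'E'
from rig import imaging
import cv2, numpy as np
o=[]
for n,(x0,y0,x1,y1) in (("top",(150,150,250,250)),("side",(170,50,290,150))):
    d=imaging.get_image(n); o.append(cv2.resize(d["image"][y0:y1,x0:x1,::-1],(400,400),interpolation=cv2.INTER_CUBIC))
cv2.imwrite("pics/g1.png",np.hstack(o))
E
```

```text
t 1.43 at [0.5196 0.4217 0.0508] phi -2.0 w 0.085 F [ 0.3  0.5 -0.3]
 -> (0.507, 0.432, 0.002, 0.0) 2 rows
   0.005 -0.006 0.024 -0.001 0.002 -0.017
   0.005 -0.007 0.025 -0.001 0.002 -0.017
```

View pics/g1.png

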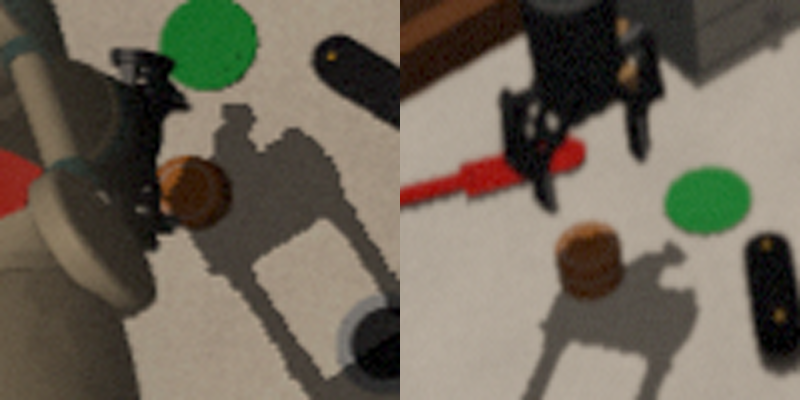

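The gripper hangs over the tan tin, with the fingertips straddling it in the side crop. It overshot by about 12 mm, so I'll correct and then descend.

>>> {"method": "apply_moves", "body": {
  "moves": [0.085,0.01,-0.012,0,0,0,-0.034,0.085,0,0,0.016,0,0,0,0.085,0,0,0.016,0,0,0,0.085,0,0,0.008,0,0,0,0.085,0,0,0,0,0,0,0.085,0,0,0,0,0,0,0.085,0,0,0,0,0,0,0.085,0,0,0,0,0,0]
}}

```text
clock: 2.2
position: [0.5051, 0.4425, 0.0217]
ee_rot: [0.001, 0.702, 0.712, 0.006]
contact_force: [-0.5, -1.3, -0.5]
width: 0.085
```

```bash
python3 plan.py .507,.432,.002,0
```

```text
t 2.2 at [0.5051 0.4425 0.0217] phi 0.8 w 0.085 F [-0.5 -1.3 -0.5]
 -> (0.507, 0.432, 0.002, 0.0) 1 rows
   -0.011 0.001 0.02 0.01 -0.008 0.014
```

>>> {"method": "apply_moves", "body": {
  "moves": [0.085,-0.011,0.002,0,0.01,-0.008,0.014,0.085,0,0,0,0,0,0,0.085,0,0,0.008,0,0,0,0.085,0,0,0.008,0,0,0,0.085,0,0,0,0,0,0,0.085,0,0,0,0,0,0,0.085,0,0,0,0,0,0,0.085,0,0,0,0,0,0]
}}

```text
clock: 2.87
position: [0.5091, 0.4302, 0.0057]
ee_rot: [0.0, 0.708, 0.706, 0.001]
contact_force: [-0.1, 0.4, -0.2]
width: 0.0849
```

```bash
python3 plan.py .507,.432,.001,0
```

```text
t 2.87 at [0.5091 0.4302 0.0057] phi -0.1 w 0.0849 F [-0.1  0.4 -0.2]
 -> (0.507, 0.432, 0.001, 0.0) 1 rows
   0.002 -0.002 0.005 0.001 -0.001 -0.002
```

Good. I'll go down a little more, then close.

>>> {"method": "apply_moves", "body": {
  "moves": [0.085,0.002,-0.002,0.005,0,0,0,0.085,0,0,0,0,0,0,0.05,0,0,0,0,0,0,0.05,0,0,0,0,0,0,0.05,0,0,0,0,0,0,0.05,0,0,0,0,0,0,0.05,0,0,0,0,0,0,0.05,0,0,0,0,0,0],
  "newtons": 40
}}

```text
clock: 3.53
position: [0.5094, 0.4341, 0.0035]
ee_rot: [0.001, 0.708, 0.707, 0.004]
contact_force: [0.5, 0.0, 0.7]
width: 0.0504
```

```bash
python3 plan.py .647,.1015,.1,0; cat > pic.py <<'E'
import sys
from rig import imaging
import cv2, numpy as np
# name, tx,ty half, sx,sy half
n=sys.argv[1]; a=list(map(int,sys.argv[2:])); o=[]
for k,(x,y,h) in (("top",a[:3]),("side",a[3:6])):
    d=imaging.get_image(k); y0,x0=max(0,y-h),max(0,x-h); o.append(cv2.resize(d["image"][y0:y+h,x0:x+h,::-1],(400,400),interpolation=cv2.INTER_CUBIC))
cv2.imwrite(f"pics/{n}.png",np.hstack(o))
E
python3 pic.py g2 200 200 50 230 110 50
```

```text
t 3.53 at [0.5094 0.4341 0.0035] phi -0.1 w 0.0504 F [0.5 0.  0.7]
 -> (0.647, 0.1015, 0.1, 0.0) 11 rows
   -0.03 0.013 -0.009 0.001 -0.0 -0.0
   -0.03 0.013 -0.009 0.001 -0.0 -0.0
   -0.03 0.013 -0.009 0.001 -0.0 -0.0
   -0.03 0.012 -0.009 0.001 -0.0 -0.0
   -0.03 0.012 -0.009 0.001 -0.001 -0.0
   -0.03 0.013 -0.009 0.0 -0.0 -0.0
   -0.03 0.012 -0.009 0.001 -0.001 -0.0
   -0.031 0.013 -0.008 0.0 -0.0 -0.0
   -0.03 0.012 -0.009 0.001 -0.001 -0.0
   -0.031 0.013 -0.008 0.0 -0.0 -0.001
   -0.03 0.012 -0.009 0.001 -0.001 -0.0
```

View pics/g2.png

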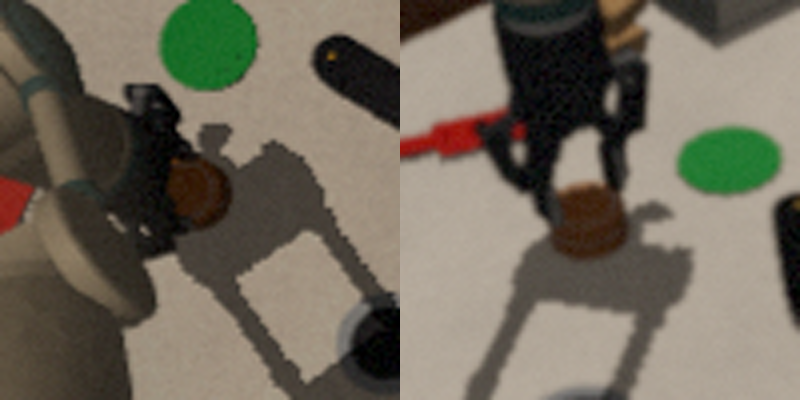

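Width stopped at 0.050, so the tin isn't held properly. I'll check where it really is.

```bash
python3 - <<'E'
from h import *
from rig import imaging
for n in("top","side"):
    d=imaging.get_image(n); P=cloud(d); im=d["image"].astype(int)
    m=(np.hypot(P[...,0]-.507,P[...,1]-.432)<.07)&(d["range_z"]>0)&(P[...,2]>.006)
    tan=m&(im[...,0]-im[...,2]>20); blk=m&~tan&(P[...,2]<.06)
    for k,q in(("tan",P[tan]),("blk",P[blk])):
        print(n,k,len(q)); 
        if len(q): print(np.percentile(q,[0,5,50,95,100],axis=0).round(3).T.tolist())
    if n=="side":
        for z0 in np.arange(.01,.06,.01):
            q=P[blk&(abs(P[...,2]-z0)<.005)]; print(z0,len(q),q.min(0).round(3) if len(q) else"",q.max(0).round(3) if len(q) else"")
E
```

```text
top tan 1802
[[0.437, 0.462, 0.498, 0.538, 0.565], [0.363, 0.388, 0.428, 0.475, 0.496], [0.007, 0.029, 0.427, 0.434, 0.438]]
top blk 49
[[0.448, 0.464, 0.485, 0.54, 0.544], [0.382, 0.4, 0.428, 0.446, 0.452], [0.006, 0.007, 0.029, 0.054, 0.06]]
side tan 474
[[0.442, 0.469, 0.5, 0.535, 0.576], [0.371, 0.398, 0.417, 0.45, 0.493], [0.006, 0.009, 0.031, 0.356, 0.402]]
side blk 99
[[0.442, 0.471, 0.485, 0.545, 0.548], [0.387, 0.418, 0.426, 0.44, 0.446], [0.006, 0.019, 0.047, 0.059, 0.06]]
0.01 4 [0.442 0.387 0.006] [0.484 0.446 0.013]
0.02 3 [0.527 0.408 0.016] [0.53  0.41  0.021]
0.03 6 [0.48  0.423 0.026] [0.536 0.437 0.034]
0.04 30 [0.47  0.421 0.035] [0.548 0.444 0.045]
0.05 36 [0.47  0.419 0.045] [0.548 0.442 0.055]
```

```bash
python3 - <<'E'
from h import *
from rig import imaging
d=imaging.get_image("side"); P=cloud(d); im=d["image"].astype(int)
m=(np.hypot(P[...,0]-.507,P[...,1]-.432)<.07)&(d["range_z"]>0)&(P[...,2]>.0)&(P[...,2]<.06)&(im[...,0]-im[...,2]>20)
for z0 in np.arange(.005,.06,.005):
    q=P[m&(abs(P[...,2]-z0)<.0025)]
    if len(q): print(z0.round(3),len(q),q.min(0).round(3),q.max(0).round(3),q.mean(0).round(3))
x0,y0=200,80
cv2.imwrite("pics/g3.png",cv2.resize(d["image"][60:140,190:270,::-1],(800,800)[:1]*1+(600,) if 0 else (600,600),interpolation=cv2.INTER_CUBIC))
E
```

```text
0.005 92 [0.44  0.377 0.003] [0.573 0.5   0.007] [0.505 0.444 0.004]
0.01 31 [0.481 0.397 0.008] [0.564 0.445 0.012] [0.499 0.413 0.01 ]
0.015 21 [0.48  0.4   0.013] [0.529 0.434 0.017] [0.499 0.41  0.015]
0.02 28 [0.479 0.4   0.018] [0.533 0.433 0.022] [0.498 0.411 0.02 ]
0.025 36 [0.478 0.4   0.023] [0.535 0.465 0.027] [0.504 0.422 0.026]
0.03 160 [0.48  0.401 0.028] [0.536 0.462 0.032] [0.511 0.429 0.03 ]
0.035 9 [0.487 0.418 0.033] [0.541 0.459 0.035] [0.516 0.434 0.034]
0.055 1 [0.47  0.439 0.057] [0.47  0.439 0.057] [0.47  0.439 0.057]
```

View pics/g3.png

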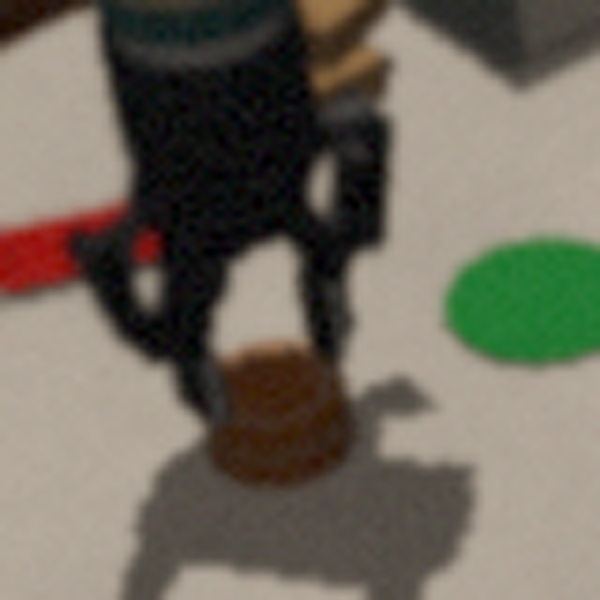

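The tin stands centred between the fingers. I'll command a tighter close and see whether the width holds.

>>> {"method": "apply_moves", "body": {
  "moves": [0.03,0,0,0,0,0,0,0.03,0,0,0,0,0,0,0.03,0,0,0,0,0,0,0.03,0,0,0,0,0,0,0.03,0,0,0,0,0,0,0.03,0,0,0,0,0,0,0.03,0,0,0,0,0,0,0.03,0,0,0,0,0,0]
}}

```text
clock: 4.45
position: [0.506, 0.4342, 0.0046]
ee_rot: [-0.001, 0.708, 0.706, 0.002]
contact_force: [-0.6, -0.3, 1.9]
width: 0.0297
```

```bash
python3 plan.py .507,.432,.03,0; python3 pic.py g4 200 200 50 230 110 40
```

```text
t 4.45 at [0.506  0.4342 0.0046] phi -0.1 w 0.0297 F [-0.6 -0.3  1.9]
 -> (0.507, 0.432, 0.03, 0.0) 1 rows
   -0.002 0.001 -0.025 0.001 -0.003 -0.003
```

View pics/g4.png

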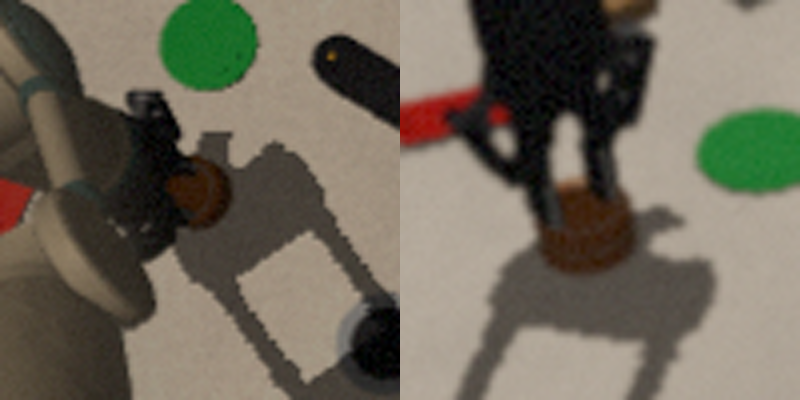

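The fingers slid onto the lid: both tips sit at lid height although the TCP reads z = 0.005. The true tip height doesn't match the reading, so I'll lift clear and measure the tips with depth.

>>> {"method": "apply_moves", "body": {
  "moves": [0.03,0,0,-0.02,0,0,0,0.03,0,0,-0.025,0,0,0,0.03,0,0,-0.025,0,0,0,0.03,0,0,-0.02,0,0,0,0.03,0,0,0,0,0,0,0.03,0,0,0,0,0,0,0.03,0,0,0,0,0,0,0.03,0,0,0,0,0,0]
}}

```text
clock: 5.22
position: [0.5047, 0.4319, 0.0927]
ee_rot: [-0.001, 0.708, 0.706, -0.002]
contact_force: [0.0, -0.4, -0.8]
width: 0.0299
```

```bash
python3 plan.py; cat > tips.py <<'E'
from h import *
from rig import imaging, manip
st=manip.get_state(); print(st["position"].round(4),st["width"].round(4),st["qpos"].round(4))
d=imaging.get_image("side"); P=cloud(d)
p=st["position"]
m=(np.hypot(P[...,0]-p[0],P[...,1]-p[1])<.06)&(d["range_z"]>0)&(P[...,2]>.045)&(P[...,2]<.2)
q=P[m]; z=np.sort(q[:,2]); print(len(q),z[:12].round(4))
for z0 in np.arange(.05,.2,.01):
    a=q[abs(q[:,2]-z0)<.005]
    if len(a): print(z0.round(3),len(a),a.min(0).round(3),a.max(0).round(3))
pr=proj(d,np.array([p,p+[0,0,.02]])); print(pr)
c=pr[0].astype(int); print(c)
cv2.imwrite("pics/tips%d.png"%int(st["clock"]*100),cv2.resize(d["image"][max(0,c[1]-50):c[1]+30,c[0]-40:c[0]+40,::-1],(600,600),interpolation=cv2.INTER_CUBIC))
E
python3 tips.py; ls pics
```

```text
t 5.22 at [0.5047 0.4319 0.0927] phi -0.2 w 0.0299 F [ 0.  -0.4 -0.8]
cA.png
cB.png
g1.png
g2.png
g3.png
g4.png
side0.png
top0.pngTraceback (most recent call last):
  File "tips.py", line 3, in <module>
    st=manip.get_state(); print(st["position"].round(4),st["width"].round(4),st["qpos"].round(4))
                                                        ^^^^^^^^^^^^^^^^^
AttributeError: 'float' object has no attribute 'round'
```

```bash
sed -i 's/st\["width"\].round(4)/round(st["width"],4)/' tips.py; python3 tips.py; ls pics|grep tips
```

```text
[0.5047 0.4319 0.0927] 0.0299 [6.0260e-01 4.8650e-01 1.4670e+00 1.0000e-03 1.1931e+00 6.0490e-01]
532 [0.1166 0.1174 0.1201 0.1203 0.1215 0.1215 0.122  0.1221 0.1222 0.123
 0.1233 0.1238]
0.12 14 [0.477 0.422 0.117] [0.527 0.442 0.124]
0.13 36 [0.475 0.417 0.125] [0.534 0.441 0.135]
0.14 46 [0.474 0.419 0.135] [0.532 0.443 0.145]
0.15 38 [0.474 0.418 0.145] [0.532 0.445 0.155]
0.16 48 [0.461 0.416 0.155] [0.551 0.442 0.165]
0.17 103 [0.457 0.415 0.165] [0.554 0.445 0.175]
0.18 91 [0.452 0.412 0.175] [0.556 0.449 0.185]
0.19 106 [0.449 0.41  0.185] [0.561 0.448 0.195]
0.2 50 [0.446 0.411 0.195] [0.562 0.442 0.2  ]
[[221.24194818  94.93069678]
 [220.15569287  89.25683693]]
[221  94]
tips521.png
```

>>> {"method": "apply_moves", "body": {
  "moves": [0.062,0,0,0,0,0,0,0.062,0,0,0,0,0,0,0.062,0,0,0,0,0,0,0.062,0,0,0,0,0,0,0.062,0,0,0,0,0,0,0.062,0,0,0,0,0,0,0.062,0,0,0,0,0,0,0.062,0,0,0,0,0,0]
}}

```text
clock: 5.93
position: [0.5024, 0.4302, 0.0874]
ee_rot: [-0.002, 0.708, 0.706, -0.007]
contact_force: [-0.3, 0.2, 0.4]
width: 0.062
```

```bash
python3 tips.py
```

```text
[0.5024 0.4302 0.0874] 0.062 [6.0250e-01 4.9180e-01 1.4719e+00 9.0000e-04 1.1920e+00 6.0490e-01]
516 [0.1196 0.1201 0.1208 0.1208 0.1211 0.1212 0.1213 0.1225 0.1226 0.1227
 0.1235 0.1239]
0.12 15 [0.465 0.418 0.12 ] [0.546 0.438 0.125]
0.13 36 [0.46  0.418 0.125] [0.545 0.442 0.135]
0.14 44 [0.458 0.417 0.135] [0.549 0.443 0.145]
0.15 40 [0.458 0.415 0.145] [0.546 0.441 0.155]
0.16 48 [0.444 0.414 0.155] [0.559 0.44  0.165]
0.17 106 [0.442 0.413 0.165] [0.561 0.442 0.175]
0.18 76 [0.445 0.41  0.175] [0.561 0.446 0.185]
0.19 110 [0.445 0.409 0.185] [0.56  0.447 0.195]
0.2 41 [0.446 0.41  0.195] [0.561 0.444 0.2  ]
[[221.19908369  97.00996571]
 [220.11307813  91.36779816]]
[221  97]
```

>>> {"method": "apply_moves", "body": {
  "moves": [0.085,0,0,0,0,0,0,0.085,0,0,0,0,0,0,0.085,0,0,0,0,0,0,0.085,0,0,0,0,0,0,0.085,0,0,0,0,0,0,0.085,0,0,0,0,0,0,0.085,0,0,0,0,0,0,0.085,0,0,0,0,0,0]
}}

```text
clock: 6.65
position: [0.5026, 0.4304, 0.088]
ee_rot: [-0.002, 0.708, 0.706, -0.006]
contact_force: [-0.4, -0.8, -0.3]
width: 0.085
```

```bash
python3 tips.py; ls pics|grep tips; python3 -c "
import cv2,glob,numpy as np
f=sorted(glob.glob('pics/tips*'));cv2.imwrite('pics/tt.png',np.hstack([cv2.resize(cv2.imread(f[i]),(400,400)) for i in (0,-1)]))"
```

```text
[0.5026 0.4304 0.088 ] 0.085 [6.0250e-01 4.9110e-01 1.4716e+00 1.0000e-03 1.1920e+00 6.0490e-01]
415 [0.1256 0.1261 0.1265 0.127  0.1278 0.1286 0.1287 0.1303 0.1306 0.1306
 0.1311 0.1315]
0.13 21 [0.449 0.419 0.126] [0.556 0.441 0.135]
0.14 37 [0.447 0.415 0.135] [0.559 0.441 0.145]
0.15 55 [0.447 0.414 0.145] [0.559 0.44  0.155]
0.16 41 [0.447 0.417 0.155] [0.558 0.438 0.165]
0.17 36 [0.444 0.414 0.165] [0.561 0.435 0.175]
0.18 78 [0.445 0.413 0.175] [0.562 0.44  0.185]
0.19 101 [0.458 0.41  0.185] [0.544 0.447 0.195]
0.2 46 [0.445 0.41  0.195] [0.56  0.449 0.2  ]
[[221.19543005  96.80076965]
 [220.10925745  91.15514528]]
[221  96]
tips521.png
tips593.png
tips665.png
```

View pics/tt.png

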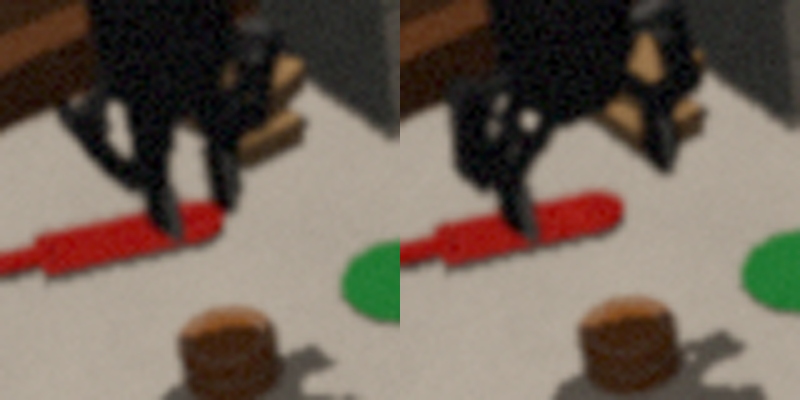

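The true tips sit above the reported TCP by 24 mm nearly shut, 31 mm at 62 mm opening and 38 mm open. I'll use that offset and recheck the tin.

```bash
python3 - <<'E'
from h import *
from rig import imaging
d=imaging.get_image("side")
print(*obj(d,(.507,.43),.029,.045))
E
python3 plan.py .5075,.432,.05,0 .5075,.432,-.025,0
```

```text
[0.5081 0.4295] 241 [0.5104 0.4334] [0.064 0.059] 63.0 0.0293
t 6.75 at [0.5026 0.4304 0.0879] phi -0.2 w 0.0846 F [0.7 0.6 1. ]
 -> (0.5075, 0.432, 0.05, 0.0) 2 rows
   0.001 0.003 0.019 -0.006 0.003 -0.001
   0.001 0.002 0.019 -0.005 0.004 -0.002
 -> (0.5075, 0.432, -0.025, 0.0) 3 rows
   -0.0 0.0 0.025 -0.0 -0.0 0.0
   -0.0 0.0 0.025 -0.0 -0.0 0.0
   -0.0 0.0 0.025 -0.0 -0.0 0.0
```

>>> {"method": "apply_moves", "body": {
  "moves": [0.085,0.002,0.003,0.02,-0.006,0.003,-0.001,0.085,0.001,0.002,0.02,-0.005,0.004,-0.002,0.085,0,0,0.02,0,0,0,0.085,0,0,0.015,0,0,0,0.085,0,0,0.01,0,0,0,0.085,0,0,0,0,0,0,0.085,0,0,0,0,0,0,0.085,0,0,0,0,0,0]
}}

```text
clock: 7.42
position: [0.5097, 0.4349, 0.0021]
ee_rot: [0.0, 0.707, 0.707, 0.003]
contact_force: [-0.4, 0.4, 0.6]
width: 0.0855
```

```bash
python3 plan.py .508,.433,-.024,0
```

```text
t 7.42 at [0.5097 0.4349 0.0021] phi 0.0 w 0.0855 F [-0.4  0.4  0.6]
 -> (0.508, 0.433, -0.024, 0.0) 1 rows
   -0.002 -0.002 0.026 0.005 -0.004 0.001
```

>>> {"method": "apply_moves", "body": {
  "moves": [0.085,-0.002,-0.002,0.009,0.004,-0.002,0,0.085,0,0,0.009,0,0,0,0.085,0,0,0.008,0,0,0,0.085,0,0,0,0,0,0,0.085,0,0,0,0,0,0,0.085,0,0,0,0,0,0,0.085,0,0,0,0,0,0,0.085,0,0,0,0,0,0]
}}

```text
clock: 8.08
position: [0.5097, 0.4343, -0.0231]
ee_rot: [0.0, 0.707, 0.707, 0.004]
contact_force: [0.6, -0.5, -0.5]
width: 0.0849
```

```bash
python3 plan.py .508,.433,-.024,0; python3 pic.py g5 200 200 50 230 110 40
```

```text
t 8.08 at [ 0.5097  0.4343 -0.0231] phi 0.0 w 0.0849 F [ 0.6 -0.5 -0.5]
 -> (0.508, 0.433, -0.024, 0.0) 1 rows
   -0.001 -0.002 0.001 0.006 -0.005 0.001
```

View pics/g5.png

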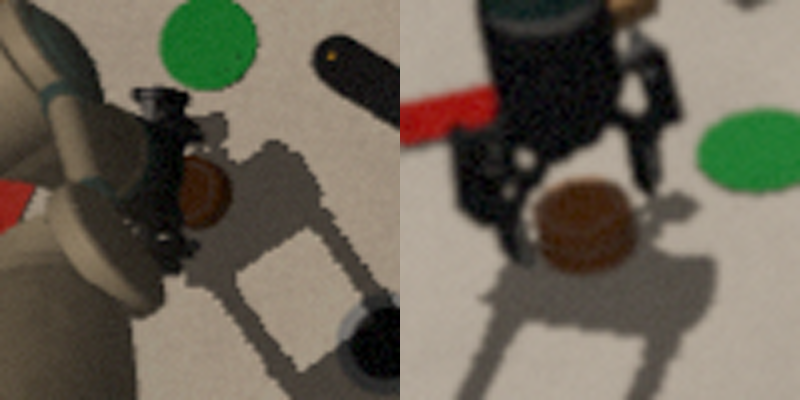

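The fingers now straddle the tin, with the left tip beside its base. I'll close on it.

>>> {"method": "apply_moves", "body": {
  "moves": [0.05,0,0,0,0,0,0,0.05,0,0,0,0,0,0,0.05,0,0,0,0,0,0,0.05,0,0,0,0,0,0,0.05,0,0,0,0,0,0,0.05,0,0,0,0,0,0,0.05,0,0,0,0,0,0,0.05,0,0,0,0,0,0],
  "newtons": 40
}}

```text
clock: 8.85
position: [0.5102, 0.4346, -0.0222]
ee_rot: [0.0, 0.707, 0.707, 0.005]
contact_force: [0.3, -1.7, 0.3]
width: 0.0587
```

```bash
python3 plan.py .508,.433,.04,0 .647,.1015,.06,0
```

```text
t 8.85 at [ 0.5102  0.4346 -0.0222] phi 0.0 w 0.0587 F [ 0.3 -1.7  0.3]
 -> (0.508, 0.433, 0.04, 0.0) 2 rows
   -0.001 -0.001 -0.031 0.003 -0.003 0.0
   -0.0 -0.001 -0.031 0.004 -0.003 0.001
 -> (0.647, 0.1015, 0.06, 0.0) 11 rows
   -0.03 0.013 -0.002 -0.0 -0.0 -0.0
   -0.03 0.013 -0.002 -0.0 -0.0 -0.0
   -0.03 0.013 -0.002 -0.0 -0.0 -0.0
   -0.03 0.013 -0.002 -0.0 -0.0 -0.0
   -0.03 0.012 -0.002 -0.0 -0.0 -0.0
   -0.03 0.013 -0.002 -0.0 -0.0 -0.0
   -0.03 0.012 -0.002 -0.0 -0.0 -0.0
   -0.03 0.013 -0.002 -0.0 -0.0 -0.0
   -0.031 0.012 -0.001 -0.0 -0.0 -0.0
   -0.03 0.013 -0.002 -0.0 -0.0 -0.0
   -0.031 0.012 -0.001 -0.0 -0.0 -0.0
```

>>> {"method": "apply_moves", "body": {
  "moves": [0.05,-0.001,-0.001,-0.03,0.003,-0.003,0,0.05,0,0,-0.035,0.003,-0.003,0,0.05,-0.02,0.008,-0.02,0,0,0,0.05,-0.03,0.013,0,0,0,0,0.05,-0.03,0.013,0,0,0,0,0.05,-0.03,0.013,0,0,0,0,0.05,-0.03,0.013,0,0,0,0,0.05,-0.03,0.013,0,0,0,0]
}}

```text
clock: 9.52
position: [0.5803, 0.2645, 0.0642]
ee_rot: [-0.001, 0.703, 0.711, -0.001]
contact_force: [0.6, 0.1, -2.3]
width: 0.0587
```

```bash
python3 plan.py  .647,.1015,.05,0
```

```text
t 9.52 at [0.5803 0.2645 0.0642] phi 0.7 w 0.0587 F [ 0.6  0.1 -2.3]
 -> (0.647, 0.1015, 0.05, 0.0) 5 rows
   -0.033 0.013 0.003 -0.001 -0.0 0.002
   -0.033 0.013 0.003 -0.0 -0.0 0.003
   -0.033 0.013 0.003 -0.001 -0.0 0.002
   -0.032 0.013 0.003 -0.0 -0.0 0.003
   -0.032 0.013 0.002 -0.001 -0.001 0.002
```

>>> {"method": "apply_moves", "body": {
  "moves": [0.05,-0.033,0.013,0,0,0,0.002,0.05,-0.033,0.013,0,0,0,0.003,0.05,-0.033,0.013,0.005,0,0,0.002,0.05,-0.03,0.013,0.005,0,0,0.003,0.05,-0.015,0.006,0,0,0,0.002,0.05,-0.004,0.002,0,0,0,0,0.05,0,0,0,0,0,0,0.05,0,0,0,0,0,0]
}}

```text
clock: 10.18
position: [0.6451, 0.1023, 0.0518]
ee_rot: [-0.001, 0.71, 0.704, -0.002]
contact_force: [0.1, 0.1, -1.9]
width: 0.0589
```

```bash
python3 plan.py  .647,.1015,-.019,0; python3 pic.py g6 310 160 50 340 145 50
```

```text
t 10.18 at [0.6451 0.1023 0.0518] phi -0.4 w 0.0589 F [ 0.1  0.1 -1.9]
 -> (0.647, 0.1015, -0.019, 0.0) 2 rows
   -0.0 0.001 0.035 -0.002 0.001 -0.004
   -0.001 0.001 0.036 -0.001 0.001 -0.004
```

View pics/g6.png

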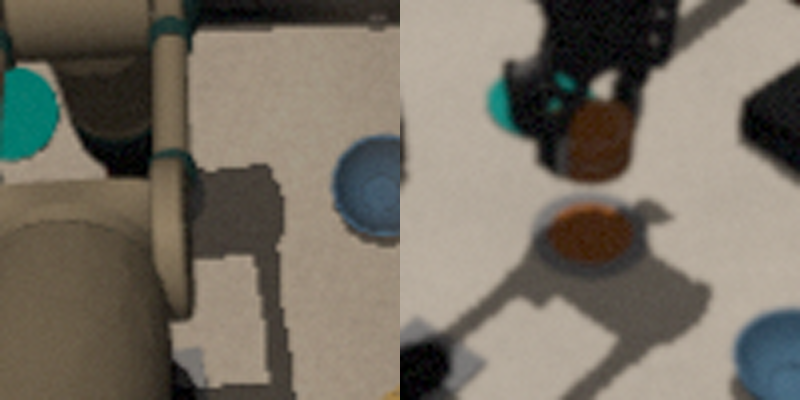

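>>> {"method": "apply_moves", "body": {
  "moves": [0.05,0.001,0.002,0.018,-0.002,0.001,-0.004,0.05,0,0,0.018,0,0,-0.004,0.05,0,0,0.015,0,0,0,0.05,0,0,0.009,0,0,0,0.05,0,0,0.004,0,0,0,0.05,0,0,0,0,0,0,0.05,0,0,0,0,0,0,0.05,0,0,0,0,0,0]
}}

```text
clock: 10.95
position: [0.6455, 0.1158, -0.0109]
ee_rot: [0.0, 0.702, 0.712, 0.002]
contact_force: [-0.3, -0.6, -0.9]
width: 0.0587
```

```bash
python3 plan.py  .647,.103,-.018,0
```

```text
t 10.95 at [ 0.6455  0.1158 -0.0109] phi 0.8 w 0.0587 F [-0.3 -0.6 -0.9]
 -> (0.647, 0.103, -0.018, 0.0) 1 rows
   -0.013 0.001 0.007 0.003 -0.003 0.015
```

>>> {"method": "apply_moves", "body": {
  "moves": [0.05,-0.012,0.001,0,0.003,-0.003,0.014,0.05,0,0,0,0,0,0,0.05,0,0,0.003,0,0,0,0.05,0,0,0.002,0,0,0,0.05,0,0,0,0,0,0,0.05,0,0,0,0,0,0,0.05,0,0,0,0,0,0,0.05,0,0,0,0,0,0]
}}

```text
clock: 11.62
position: [0.6495, 0.1017, -0.013]
ee_rot: [0.002, 0.708, 0.706, 0.002]
contact_force: [-0.4, 0.1, -1.7]
width: 0.0588
```

```bash
python3 plan.py  .647,.103,-.018,0;  python3 pic.py g7 310 160 50 340 145 50
```

```text
t 11.62 at [ 0.6495  0.1017 -0.013 ] phi -0.1 w 0.0588 F [-0.4  0.1 -1.7]
 -> (0.647, 0.103, -0.018, 0.0) 1 rows
   0.001 -0.002 0.005 0.006 0.001 -0.002
```

View pics/g7.png

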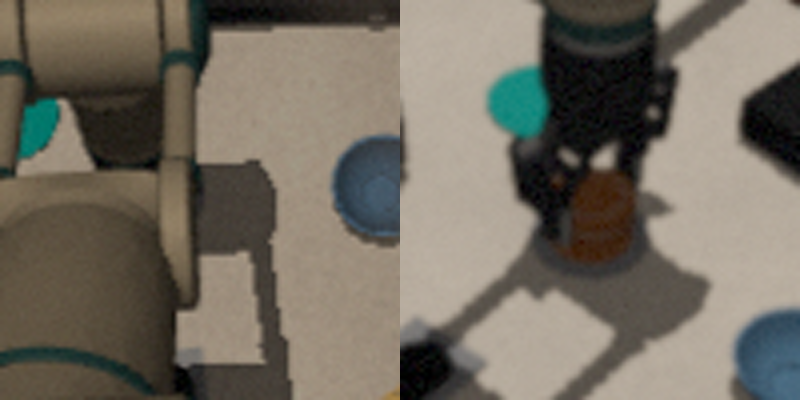

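>>> {"method": "apply_moves", "body": {
  "moves": [0.05,0.002,-0.003,0.003,0.004,0,-0.002,0.05,0,0,0.004,0,0,0,0.05,0,0,0,0,0,0,0.05,0,0,0,0,0,0,0.05,0,0,0,0,0,0,0.05,0,0,0,0,0,0,0.05,0,0,0,0,0,0,0.05,0,0,0,0,0,0]
}}

```text
clock: 12.38
position: [0.6467, 0.1042, -0.0193]
ee_rot: [0.002, 0.707, 0.708, 0.001]
contact_force: [0.7, -0.6, 0.6]
width: 0.0591
```

```bash
python3 plan.py  .647,.103,-.018,0
```

```text
t 12.38 at [ 0.6467  0.1042 -0.0193] phi 0.1 w 0.0591 F [ 0.7 -0.6  0.6]
 -> (0.647, 0.103, -0.018, 0.0) 1 rows
   -0.001 0.0 -0.001 0.003 0.001 0.001
```

It's on the pad. Release and lift.

>>> {"method": "apply_moves", "body": {
  "moves": [0.085,0,0,0,0,0,0,0.085,0,0,0,0,0,0,0.085,0,0,0,0,0,0,0.085,0,0,0,0,0,0,0.085,0,0,-0.03,0,0,0,0.085,0,0,-0.03,0,0,0,0.085,0,0,-0.02,0,0,0,0.085,0,0,0,0,0,0]
}}

```text
clock: 13.05
position: [0.6447, 0.1045, 0.0601]
ee_rot: [-0.001, 0.707, 0.707, -0.001]
contact_force: [1.2, -0.1, 0.0]
width: 0.0849
```

```bash
python3 plan.py .595,.2785,.05,-32.5; python3 - <<'E'
from h import *
from rig import imaging
d=imaging.get_image("side"); print(*obj(d,(.647,.1),.031,.045))
cv2.imwrite("pics/g8.png",cv2.resize(d["image"][105:205,290:390,::-1],(500,500)))
E
```

```text
t 13.05 at [0.6447 0.1045 0.0601] phi 0.0 w 0.0849 F [ 1.2 -0.1  0. ]
 -> (0.595, 0.2785, 0.05, -32.5) 6 rows
   0.029 -0.008 0.002 -0.0 0.0 0.095
   0.028 -0.011 0.002 -0.001 0.0 0.095
   0.027 -0.014 0.002 -0.0 0.0 0.094
   0.026 -0.016 0.001 -0.001 0.0 0.095
   0.024 -0.018 0.002 -0.0 0.001 0.094
   0.021 -0.021 0.001 -0.001 0.0 0.095
[0.6432 0.1007] 272 [0.6454 0.1025] [0.058 0.055] 80.0 0.0332
```

View pics/g8.png

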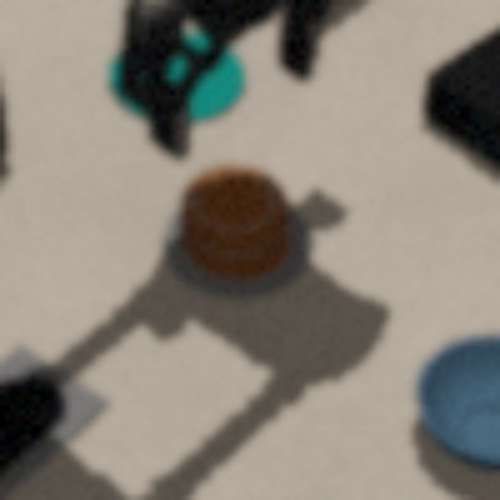

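The tan tin sits on its pad. Next is the black brush.

>>> {"method": "apply_moves", "body": {
  "moves": [0.085,0.029,-0.008,0,0,0,0.095,0.085,0.028,-0.011,0,0,0,0.095,0.085,0.027,-0.014,0,0,0,0.094,0.085,0.026,-0.016,0,0,0,0.095,0.085,0.022,-0.016,0,0,0,0.094,0.085,0.012,-0.012,0,0,0,0.06,0.085,0.004,-0.004,0,0,0,0.02,0.085,0,0,0,0,0,0]
}}

```text
clock: 13.77
position: [0.5917, 0.2731, 0.0468]
ee_rot: [-0.002, 0.881, 0.473, -0.009]
contact_force: [-1.0, -0.9, 0.3]
width: 0.0849
```

```bash
python3 plan.py .595,.2785,.05,-32.5
```

```text
t 13.77 at [0.5917 0.2731 0.0468] phi -33.5 w 0.0849 F [-1.  -0.9  0.3]
 -> (0.595, 0.2785, 0.05, -32.5) 1 rows
   0.006 -0.0 -0.003 -0.013 0.014 -0.018
```

>>> {"method": "apply_moves", "body": {
  "moves": [0.085,0.006,0,0,-0.012,0.013,-0.018,0.085,0,0,0,0,0,0,0.085,0,0,0.014,0,0,0,0.085,0,0,0.012,0,0,0,0.085,0,0,0.006,0,0,0,0.085,0,0,0,0,0,0,0.085,0,0,0,0,0,0,0.085,0,0,0,0,0,0]
}}

```text
clock: 14.43
position: [0.5946, 0.2735, 0.0095]
ee_rot: [0.0, 0.876, 0.482, -0.003]
contact_force: [-0.6, 0.1, -0.3]
width: 0.0851
```

```bash
python3 plan.py .595,.2785,-.018,-32.5; python3 pic.py h1 250 170 50 285 125 50
```

```text
t 14.43 at [0.5946 0.2735 0.0095] phi -32.3 w 0.0851 F [-0.6  0.1 -0.3]
 -> (0.595, 0.2785, -0.018, -32.5) 1 rows
   0.005 -0.002 0.027 -0.002 0.005 0.003
```

View pics/h1.png

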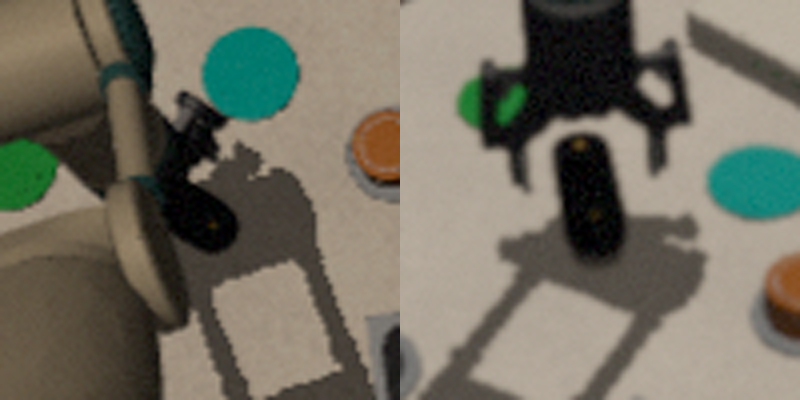

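The jaws straddle the black brush and line up with its axis. Descend and close.

>>> {"method": "apply_moves", "body": {
  "moves": [0.085,0.005,-0.002,0.009,0,0.003,0.003,0.085,0,0,0.009,0,0,0,0.085,0,0,0.007,0,0,0,0.085,0,0,0,0,0,0,0.03,0,0,0,0,0,0,0.03,0,0,0,0,0,0,0.03,0,0,0,0,0,0,0.03,0,0,0,0,0,0]
}}

```text
clock: 15.2
position: [0.597, 0.2803, -0.0165]
ee_rot: [-0.0, 0.877, 0.481, 0.0]
contact_force: [1.2, 1.0, -1.5]
width: 0.0435
```

>>> {"method": "apply_moves", "body": {
  "moves": [0.03,0,0,0,0,0,0,0.03,0,0,0,0,0,0,0.03,0,0,0,0,0,0,0.03,0,0,0,0,0,0,0.03,0,0,0,0,0,0,0.03,0,0,0,0,0,0,0.03,0,0,0,0,0,0,0.03,0,0,0,0,0,0]
}}

```text
clock: 15.87
position: [0.5966, 0.2801, -0.0166]
ee_rot: [-0.0, 0.877, 0.481, 0.0]
contact_force: [-0.6, 0.3, -0.8]
width: 0.0435
```

```bash
python3 plan.py .595,.2785,.04,-32.5 .446,.085,.04,-82.6; python3 pic.py h2 250 170 50 285 125 50
```

```text
t 15.87 at [ 0.5966  0.2801 -0.0166] phi -32.5 w 0.0435 F [-0.6  0.3 -0.8]
 -> (0.595, 0.2785, 0.04, -32.5) 2 rows
   -0.001 -0.0 -0.028 -0.0 -0.0 0.0
   -0.001 -0.001 -0.029 -0.0 -0.0 0.0
 -> (0.446, 0.085, 0.04, -82.6) 8 rows
   -0.03 -0.003 0.0 -0.0 -0.0 0.109
   -0.031 0.001 0.0 -0.0 -0.0 0.109
   -0.03 0.004 0.0 -0.0 -0.0 0.109
   -0.03 0.007 0.0 -0.0 -0.0 0.11
   -0.029 0.011 0.0 -0.0 -0.0 0.109
   -0.027 0.013 0.0 -0.0 -0.0 0.11
   -0.026 0.017 0.0 -0.0 -0.0 0.109
   -0.024 0.019 0.0 -0.0 -0.0 0.11
```

View pics/h2.png

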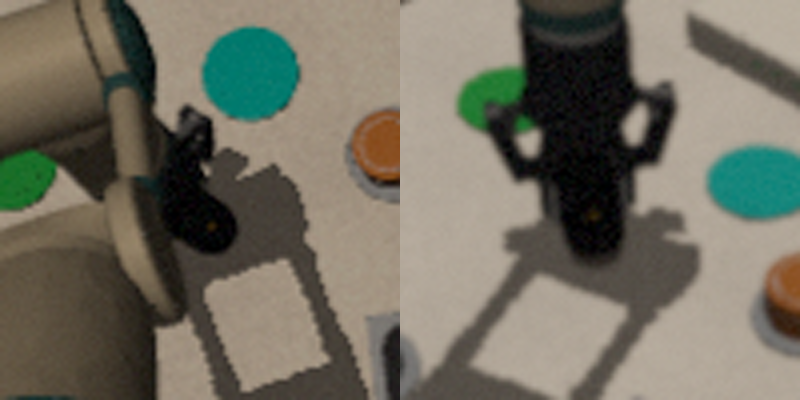

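>>> {"method": "apply_moves", "body": {
  "moves": [0.03,0,0,-0.025,0,0,0,0.03,0,0,-0.03,0,0,0,0.03,-0.03,-0.003,0,0,0,0.109,0.03,-0.031,0.001,0,0,0,0.109,0.03,-0.03,0.004,0,0,0,0.109,0.03,-0.03,0.007,0,0,0,0.109,0.03,-0.029,0.011,0,0,0,0.109,0.03,-0.027,0.013,0,0,0,0.109]
}}

```text
clock: 16.63
position: [0.486, 0.1363, 0.0397]
ee_rot: [-0.001, 0.987, 0.163, 0.005]
contact_force: [0.8, 0.1, -1.6]
width: 0.0434
```

```bash
python3 plan.py .448,.0853,.03,-82.6
```

```text
t 16.63 at [0.486  0.1363 0.0397] phi -71.3 w 0.0434 F [ 0.8  0.1 -1.6]
 -> (0.448, 0.0853, 0.03, -82.6) 2 rows
   -0.026 0.018 0.005 -0.001 -0.005 0.099
   -0.025 0.021 0.004 -0.0 -0.005 0.099
```

>>> {"method": "apply_moves", "body": {
  "moves": [0.03,-0.02,0.014,0,0,-0.004,0.08,0.03,-0.014,0.011,0,0,-0.004,0.06,0.03,-0.006,0.004,0,0,0,0.02,0.03,0,0,0,0,0,0,0.03,0,0,0,0,0,0,0.03,0,0,0,0,0,0,0.03,0,0,0,0,0,0,0.03,0,0,0,0,0,0]
}}

```text
clock: 17.3
position: [0.4507, 0.0943, 0.0402]
ee_rot: [-0.001, 0.997, 0.078, 0.0]
contact_force: [-0.0, 0.1, -1.7]
width: 0.0439
```

```bash
python3 plan.py .448,.0853,.03,-82.6
```

```text
t 17.3 at [0.4507 0.0943 0.0402] phi -81.0 w 0.0439 F [-0.   0.1 -1.7]
 -> (0.448, 0.0853, 0.03, -82.6) 1 rows
   -0.004 0.008 0.01 -0.001 -0.001 0.027
```

>>> {"method": "apply_moves", "body": {
  "moves": [0.03,-0.004,0.008,0,0,0,0.027,0.03,0,0,0,0,0,0,0.03,0,0,0.016,0,0,0,0.03,0,0,0.015,0,0,0,0.03,0,0,0.01,0,0,0,0.03,0,0,0.004,0,0,0,0.03,0,0,0,0,0,0,0.03,0,0,0,0,0,0]
}}

```text
clock: 17.97
position: [0.4521, 0.0863, -0.0058]
ee_rot: [-0.001, 0.998, 0.064, 0.003]
contact_force: [0.1, -0.6, -1.2]
width: 0.0433
```

```bash
python3 plan.py .448,.0853,-.013,-82.6;  python3 pic.py h3 310 215 50 290 190 50
```

```text
t 17.97 at [ 0.4521  0.0863 -0.0058] phi -82.6 w 0.0433 F [ 0.1 -0.6 -1.2]
 -> (0.448, 0.0853, -0.013, -82.6) 1 rows
   -0.004 0.0 0.007 -0.001 -0.006 -0.0
```

View pics/h3.png

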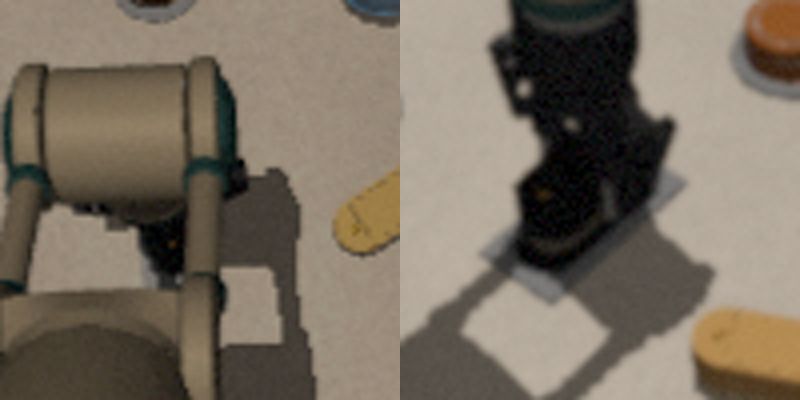

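>>> {"method": "apply_moves", "body": {
  "moves": [0.03,-0.004,0,0,0,-0.005,0,0.03,0,0,0.004,0,0,0,0.03,0,0,0.004,0,0,0,0.03,0,0,0,0,0,0,0.03,0,0,0,0,0,0,0.03,0,0,0,0,0,0,0.03,0,0,0,0,0,0,0.03,0,0,0,0,0,0]
}}

```text
clock: 18.73
position: [0.4497, 0.0859, -0.0122]
ee_rot: [-0.001, 0.998, 0.064, 0.003]
contact_force: [0.5, -0.5, -2.0]
width: 0.0437
```

```bash
python3 plan.py .448,.0853,-.0135,-82.6
```

```text
t 18.73 at [ 0.4497  0.0859 -0.0122] phi -82.6 w 0.0437 F [ 0.5 -0.5 -2. ]
 -> (0.448, 0.0853, -0.0135, -82.6) 1 rows
   -0.002 0.0 0.001 -0.001 -0.006 -0.0
```

>>> {"method": "apply_moves", "body": {
  "moves": [0.03,-0.002,0,0.002,0,-0.006,0,0.03,0,0,0,0,0,0,0.07,0,0,0,0,0,0,0.085,0,0,0,0,0,0,0.085,0,0,0,0,0,0,0.085,0,0,-0.025,0,0,0,0.085,0,0,-0.03,0,0,0,0.085,0,0,-0.03,0,0,0]
}}

```text
clock: 19.4
position: [0.4433, 0.0853, 0.0684]
ee_rot: [-0.0, 0.998, 0.064, -0.007]
contact_force: [0.7, 0.8, -0.8]
width: 0.0848
```

```bash
python3 plan.py .509,-.4275,.08,0; python3 pic.py h4 310 215 50 290 190 50
```

```text
t 19.4 at [0.4433 0.0853 0.0684] phi -82.6 w 0.0848 F [ 0.7  0.8 -0.8]
 -> (0.509, -0.4275, 0.08, 0.0) 15 rows
   -0.0 0.034 -0.001 -0.001 0.001 -0.096
   -0.003 0.034 -0.001 -0.001 0.001 -0.096
   -0.007 0.034 -0.001 -0.001 0.001 -0.096
   -0.01 0.033 -0.001 -0.001 0.001 -0.096
   -0.013 0.032 -0.001 -0.001 0.001 -0.096
   -0.016 0.031 -0.001 -0.001 0.001 -0.096
   -0.019 0.029 -0.001 -0.001 0.001 -0.096
   -0.021 0.027 -0.0 -0.0 0.001 -0.096
   -0.024 0.025 -0.001 -0.0 0.001 -0.096
   -0.026 0.022 -0.001 -0.001 0.0 -0.096
   -0.028 0.02 -0.0 -0.0 0.001 -0.096
   -0.03 0.017 -0.001 -0.001 0.0 -0.097
   -0.032 0.014 -0.0 -0.0 0.001 -0.096
   -0.033 0.01 -0.001 -0.001 0.0 -0.097
   -0.033 0.008 -0.0 -0.0 0.001 -0.096
```

View pics/h4.png

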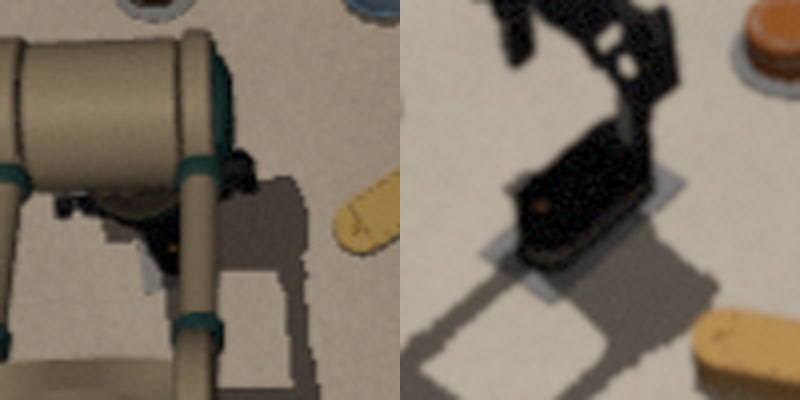

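The black brush is released on its pad. Next is the wood brush, with the jaw direction at -146.7°.

```bash
python3 plan.py .446,-.0975,.06,-146.7
```

```text
t 19.5 at [0.4483 0.0855 0.072 ] phi -82.6 w 0.0847 F [ 0.5 -0.  -0.2]
 -> (0.446, -0.0975, 0.06, -146.7) 10 rows
   -0.003 0.018 0.001 0.0 0.0 0.112
   -0.0 0.018 0.001 0.0 0.0 0.112
   0.002 0.018 0.001 0.0 0.0 0.112
   0.003 0.018 0.001 0.0 0.0 0.112
   0.006 0.018 0.001 0.0 0.0 0.112
   0.007 0.017 0.001 0.0 0.0 0.112
   0.009 0.016 0.001 0.0 0.0 0.112
   0.011 0.015 0.002 0.0 0.0 0.111
   0.013 0.013 0.001 0.0 0.001 0.112
   0.014 0.011 0.002 0.001 0.0 0.111
```

>>> {"method": "apply_moves", "body": {
  "moves": [0.085,-0.003,0.018,0,0,0,0.112,0.085,0,0.018,0,0,0,0.112,0.085,0.002,0.018,0,0,0,0.112,0.085,0.003,0.018,0,0,0,0.112,0.085,0.006,0.018,0,0,0,0.112,0.085,0.007,0.017,0,0,0,0.112,0.085,0.009,0.016,0,0,0,0.112,0.085,0.01,0.014,0,0,0,0.1]
}}

```text
clock: 20.17
position: [0.4419, -0.062, 0.0693]
ee_rot: [-0.001, 0.923, -0.385, -0.001]
contact_force: [-1.0, 0.6, -0.0]
width: 0.0851
```

```bash
python3 plan.py .446,-.0975,.06,-146.7
```

```text
t 20.17 at [ 0.4419 -0.062   0.0693] phi -135.3 w 0.0851 F [-1.   0.6 -0. ]
 -> (0.446, -0.0975, 0.06, -146.7) 2 rows
   0.014 0.011 0.005 -0.0 0.002 0.1
   0.015 0.01 0.004 -0.001 0.001 0.1
```

>>> {"method": "apply_moves", "body": {
  "moves": [0.085,0.014,0.011,0,0,0.002,0.09,0.085,0.011,0.007,0,0,0,0.06,0.085,0.003,0.002,0.01,0,0,0.02,0.085,0,0,0.015,0,0,0,0.085,0,0,0.015,0,0,0,0.085,0,0,0.005,0,0,0,0.085,0,0,0,0,0,0,0.085,0,0,0,0,0,0]
}}

```text
clock: 20.83
position: [0.4428, -0.1017, 0.0181]
ee_rot: [0.0, 0.883, -0.47, -0.003]
contact_force: [0.2, -0.4, -0.7]
width: 0.0847
```

```bash
python3 plan.py .446,-.0975,-.016,-146.7; python3 pic.py i1 355 215 50 335 225 50
```

```text
t 20.83 at [ 0.4428 -0.1017  0.0181] phi -146.1 w 0.0847 F [ 0.2 -0.4 -0.7]
 -> (0.446, -0.0975, -0.016, -146.7) 1 rows
   -0.002 -0.005 0.034 0.003 0.004 0.01
```

View pics/i1.png

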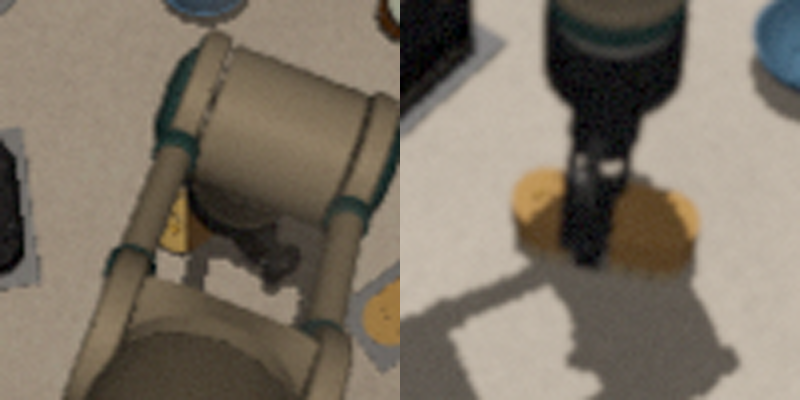

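The near finger stands in front of the brush's middle. Descend and close.

>>> {"method": "apply_moves", "body": {
  "moves": [0.085,-0.002,-0.005,0,0.002,0.002,0.01,0.085,0,0,0.012,0,0,0,0.085,0,0,0.012,0,0,0,0.085,0,0,0.007,0,0,0,0.085,0,0,0.001,0,0,0,0.085,0,0,0,0,0,0,0.085,0,0,0,0,0,0,0.085,0,0,0,0,0,0]
}}

```text
clock: 21.6
position: [0.4522, -0.0967, -0.0095]
ee_rot: [-0.001, 0.88, -0.475, 0.006]
contact_force: [0.2, 0.1, 0.7]
width: 0.0848
```

```bash
python3 plan.py .446,-.0975,-.016,-146.7
```

```text
t 21.6 at [ 0.4522 -0.0967 -0.0095] phi -146.7 w 0.0848 F [0.2 0.1 0.7]
 -> (0.446, -0.0975, -0.016, -146.7) 1 rows
   -0.003 0.006 0.006 -0.008 -0.009 -0.001
```

>>> {"method": "apply_moves", "body": {
  "moves": [0.085,-0.003,0.006,0.003,-0.006,-0.008,0,0.085,0,0,0.004,0,0,0,0.085,0,0,0,0,0,0,0.03,0,0,0,0,0,0,0.03,0,0,0,0,0,0,0.03,0,0,0,0,0,0,0.03,0,0,0,0,0,0,0.03,0,0,0,0,0,0]
}}

```text
clock: 22.27
position: [0.4458, -0.0981, -0.0158]
ee_rot: [-0.001, 0.88, -0.475, 0.002]
contact_force: [-0.2, 0.9, -2.1]
width: 0.0435
```

```bash
python3 plan.py .446,-.0975,.05,-146.7 .374,-.268,.04,-144.2
```

```text
t 22.27 at [ 0.4458 -0.0981 -0.0158] phi -146.8 w 0.0435 F [-0.2  0.9 -2.1]
 -> (0.446, -0.0975, 0.05, -146.7) 2 rows
   -0.0 -0.0 -0.033 -0.001 -0.001 -0.001
   -0.0 -0.001 -0.033 -0.002 -0.001 -0.0
 -> (0.374, -0.268, 0.04, -144.2) 6 rows
   0.017 0.026 0.002 0.0 -0.0 -0.007
   0.017 0.026 0.002 0.0 -0.0 -0.007
   0.017 0.026 0.002 0.0 -0.0 -0.007
   0.017 0.026 0.001 0.0 -0.0 -0.008
   0.016 0.026 0.002 0.0 -0.0 -0.007
   0.016 0.026 0.001 0.0 -0.0 -0.008
```

Held at 43.5 mm. Carry it to the wood pad.

>>> {"method": "apply_moves", "body": {
  "moves": [0.03,0,0,-0.025,0,0,0,0.03,0,0,-0.03,0,0,0,0.03,0.017,0.026,0,0,0,-0.007,0.03,0.017,0.026,0,0,0,-0.007,0.03,0.017,0.026,0,0,0,-0.007,0.03,0.017,0.026,0,0,0,-0.008,0.03,0.016,0.026,0,0,0,-0.007,0.03,0.006,0.01,0,0,0,-0.008]
}}

```text
clock: 22.93
position: [0.3791, -0.2539, 0.0406]
ee_rot: [-0.0, 0.893, -0.45, 0.001]
contact_force: [0.7, 0.8, -0.5]
width: 0.0436
```

>>> {"method": "apply_moves", "body": {
  "moves": [0.03,0,0,0,0,0,0,0.03,0,0,0,0,0,0,0.03,0,0,0,0,0,0,0.03,0,0,0,0,0,0,0.03,0,0,0,0,0,0,0.03,0,0,0,0,0,0,0.03,0,0,0,0,0,0,0.03,0,0,0,0,0,0]
}}

```text
clock: 23.6
position: [0.3785, -0.2515, 0.0396]
ee_rot: [-0.001, 0.893, -0.451, -0.0]
contact_force: [0.1, -0.3, -1.7]
width: 0.0434
```

```bash
python3 plan.py .374,-.268,-.0,-144.2; python3 pic.py i2 400 235 50 365 285 50
```

```text
t 23.6 at [ 0.3785 -0.2515  0.0396] phi -143.6 w 0.0434 F [ 0.1 -0.3 -1.7]
 -> (0.374, -0.268, -0.0, -144.2) 2 rows
   0.005 0.007 0.02 -0.001 0.001 0.005
   0.006 0.006 0.02 -0.001 0.001 0.005
```

View pics/i2.png

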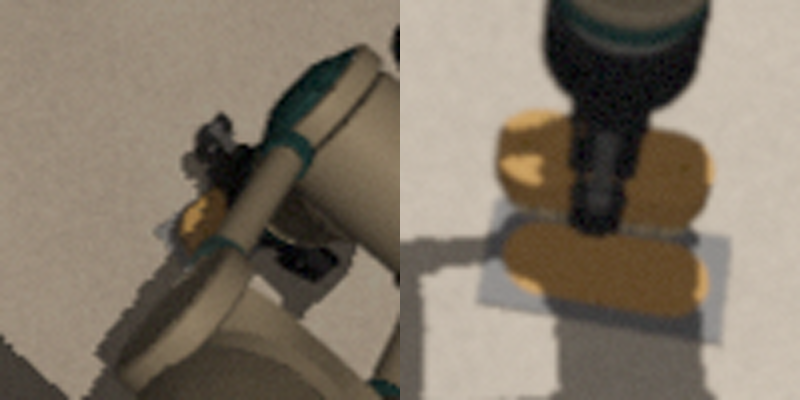

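The brush hangs level over the printed shape. Correct and lower.

>>> {"method": "apply_moves", "body": {
  "moves": [0.03,0.006,0.007,0,0,0,0.005,0.03,0.005,0.006,0,0,0,0.005,0.03,0,0,0,0,0,0,0.03,0,0,0.015,0,0,0,0.03,0,0,0.015,0,0,0,0.03,0,0,0.012,0,0,0,0.03,0,0,0.003,0,0,0,0.03,0,0,0,0,0,0]
}}

```text
clock: 24.37
position: [0.3755, -0.274, -0.0057]
ee_rot: [-0.0, 0.889, -0.457, 0.002]
contact_force: [0.2, -0.3, -0.6]
width: 0.0434
```

```bash
python3 plan.py .374,-.268,-.0125,-144.2
```

```text
t 24.37 at [ 0.3755 -0.274  -0.0057] phi -144.4 w 0.0434 F [ 0.2 -0.3 -0.6]
 -> (0.374, -0.268, -0.0125, -144.2) 1 rows
   -0.006 -0.002 0.007 -0.003 -0.004 -0.004
```

>>> {"method": "apply_moves", "body": {
  "moves": [0.03,-0.006,-0.002,0,-0.002,-0.003,-0.004,0.03,0,0,0.003,0,0,0,0.03,0,0,0.004,0,0,0,0.03,0,0,0.001,0,0,0,0.03,0,0,0,0,0,0,0.03,0,0,0,0,0,0,0.03,0,0,0,0,0,0,0.03,0,0,0,0,0,0]
}}

```text
clock: 25.03
position: [0.3748, -0.269, -0.0121]
ee_rot: [0.001, 0.89, -0.456, 0.003]
contact_force: [0.2, -0.6, -1.1]
width: 0.0436
```

```bash
python3 plan.py .374,-.268,-.0125,-144.2;  python3 pic.py i3 400 235 50 365 285 50
```

```text
t 25.03 at [ 0.3748 -0.269  -0.0121] phi -144.2 w 0.0436 F [ 0.2 -0.6 -1.1]
 -> (0.374, -0.268, -0.0125, -144.2) 1 rows
   -0.001 0.0 0.0 -0.001 -0.005 0.0
```

View pics/i3.png

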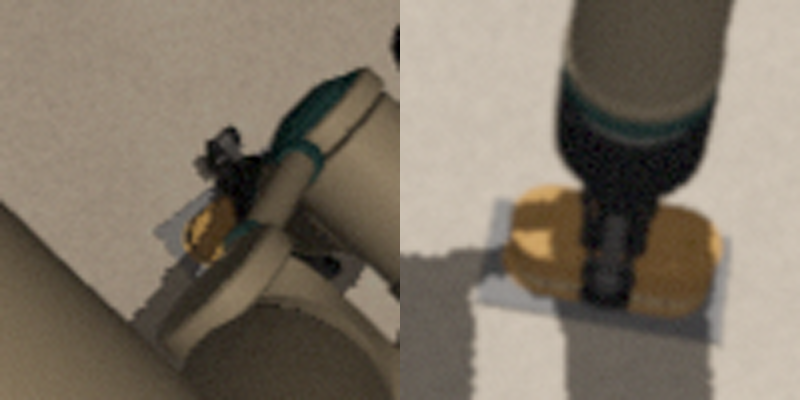

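>>> {"method": "apply_moves", "body": {
  "moves": [0.03,0,0,0.001,0,-0.004,0,0.07,0,0,0,0,0,0,0.085,0,0,0,0,0,0,0.085,0,0,0,0,0,0,0.085,0,0,-0.025,0,0,0,0.085,0,0,-0.03,0,0,0,0.085,0,0,-0.025,0,0,0,0.085,0,0,0,0,0,0]
}}

```text
clock: 25.8
position: [0.3742, -0.2688, 0.0688]
ee_rot: [-0.001, 0.89, -0.456, -0.001]
contact_force: [0.6, -1.1, 0.4]
width: 0.085
```

```bash
python3 plan.py .509,-.4275,.06,-90
```

```text
t 25.8 at [ 0.3742 -0.2688  0.0688] phi -144.2 w 0.085 F [ 0.6 -1.1  0.4]
 -> (0.509, -0.4275, 0.06, -90.0) 9 rows
   0.023 -0.002 0.001 -0.0 0.0 -0.105
   0.023 0.001 0.001 -0.0 0.0 -0.105
   0.023 0.003 0.001 -0.0 0.0 -0.105
   0.023 0.005 0.001 -0.0 0.0 -0.105
   0.022 0.008 0.001 -0.0 0.0 -0.105
   0.021 0.01 0.001 -0.001 0.0 -0.105
   0.02 0.012 0.001 -0.0 0.001 -0.105
   0.018 0.014 0.001 -0.001 0.0 -0.106
   0.016 0.016 0.0 -0.0 0.001 -0.105
```

The roller head lies close on the tin's far side, around pixel (482,203). I'll keep the jaw direction along x (φ=0) to stay clear of it.

```bash
python3 plan.py .509,-.4275,.07,0 | head -12
```

```text
t 25.8 at [ 0.3742 -0.2688  0.0688] phi -144.2 w 0.085 F [ 0.6 -1.1  0.4]
 -> (0.509, -0.4275, 0.07, 0.0) 22 rows
   0.009 -0.001 -0.0 -0.0 0.0 -0.114
   0.009 0.0 -0.0 -0.0 0.0 -0.114
   0.009 0.001 -0.0 -0.0 0.0 -0.114
   0.009 0.003 -0.0 -0.0 -0.0 -0.114
   0.009 0.004 -0.0 -0.0 -0.0 -0.115
   0.008 0.004 -0.0 -0.0 -0.0 -0.114
   0.008 0.005 -0.0 -0.0 -0.0 -0.115
   0.007 0.006 -0.0 -0.0 -0.0 -0.114
   0.006 0.007 -0.0 -0.0 -0.0 -0.115
   0.006 0.008 -0.0 -0.0 -0.0 -0.114
```

>>> {"method": "apply_moves", "body": {
  "moves": [0.085,0.009,-0.001,0,0,0,-0.114,0.085,0.009,0,0,0,0,-0.114,0.085,0.009,0.001,0,0,0,-0.114,0.085,0.009,0.003,0,0,0,-0.114,0.085,0.009,0.004,0,0,0,-0.114,0.085,0.008,0.004,0,0,0,-0.114,0.085,0.008,0.005,0,0,0,-0.114,0.085,0.007,0.006,0,0,0,-0.114]
}}

```text
clock: 26.47
position: [0.4236, -0.3239, 0.0679]
ee_rot: [-0.001, 1.0, 0.004, -0.001]
contact_force: [-0.2, 1.3, 0.2]
width: 0.0852
```

```bash
python3 plan.py .509,-.4275,.07,0 | head -12
```

```text
t 26.47 at [ 0.4236 -0.3239  0.0679] phi -89.5 w 0.0852 F [-0.2  1.3  0.2]
 -> (0.509, -0.4275, 0.07, 0.0) 14 rows
   0.006 0.007 -0.0 -0.0 -0.0 -0.112
   0.005 0.008 -0.0 -0.0 -0.0 -0.112
   0.004 0.009 -0.0 -0.0 -0.0 -0.112
   0.003 0.009 -0.0 -0.0 -0.0 -0.111
   0.002 0.009 -0.0 -0.0 -0.0 -0.112
   0.001 0.01 -0.0 -0.0 -0.0 -0.111
   0.0 0.01 -0.0 -0.0 -0.0 -0.112
   -0.001 0.01 -0.0 -0.0 -0.0 -0.111
   -0.002 0.009 -0.0 -0.0 -0.0 -0.112
   -0.003 0.009 -0.0 -0.0 -0.0 -0.111
```

>>> {"method": "apply_moves", "body": {
  "moves": [0.085,0.006,0.007,0,0,0,-0.112,0.085,0.005,0.008,0,0,0,-0.112,0.085,0.004,0.009,0,0,0,-0.112,0.085,0.003,0.009,0,0,0,-0.112,0.085,0.002,0.009,0,0,0,-0.112,0.085,0.001,0.01,0,0,0,-0.112,0.085,0,0.01,0,0,0,-0.112,0.085,-0.001,0.01,0,0,0,-0.112]
}}

```text
clock: 27.13
position: [0.4736, -0.3837, 0.0609]
ee_rot: [-0.005, 0.889, 0.458, -0.001]
contact_force: [-0.6, -0.4, -0.6]
width: 0.0849
```

```bash
python3 plan.py .509,-.4275,.07,0 | head -12
```

```text
t 27.13 at [ 0.4736 -0.3837  0.0609] phi -35.5 w 0.0849 F [-0.6 -0.4 -0.6]
 -> (0.509, -0.4275, 0.07, 0.0) 6 rows
   -0.003 0.009 -0.002 -0.002 -0.001 -0.103
   -0.003 0.009 -0.002 -0.001 -0.001 -0.103
   -0.004 0.008 -0.001 -0.002 -0.001 -0.103
   -0.005 0.008 -0.001 -0.001 -0.001 -0.103
   -0.006 0.007 -0.002 -0.002 -0.001 -0.104
   -0.007 0.007 -0.001 -0.001 -0.001 -0.103
```

>>> {"method": "apply_moves", "body": {
  "moves": [0.085,-0.003,0.009,-0.002,-0.002,0,-0.103,0.085,-0.003,0.009,-0.002,-0.002,0,-0.103,0.085,-0.004,0.008,-0.001,-0.002,0,-0.103,0.085,-0.005,0.008,-0.001,-0.002,0,-0.103,0.085,-0.006,0.007,0,-0.002,0,-0.1,0.085,-0.006,0.006,0,0,0,-0.06,0.085,0,0,0,0,0,0,0.085,0,0,0,0,0,0]
}}

```text
clock: 27.8
position: [0.5096, -0.4278, 0.0587]
ee_rot: [-0.004, 0.713, 0.701, 0.003]
contact_force: [-0.6, -0.0, 0.2]
width: 0.085
```

```bash
python3 plan.py .509,-.4275,.07,0; python3 - <<'E'
from h import *
from meas import run
from rig import imaging
t=imaging.get_image("top"); s=imaging.get_image("side")
cv2.imwrite("pics/j_top.png",t["image"][:,:,::-1]); cv2.imwrite("pics/j_side.png",s["image"][:,:,::-1])
print("tin_b side",*obj(s,(.5095,-.4275),.028,.045))
run(t,s,{"tin_t":(sat,.647,.1013,0,0,.03,.003,.031),"br_b":(dark,.446,.085,7,.068,.022,.019,.043),"br_w":(sat,.374,-.268,126,.068,.022,.019,.043)})
for n,xy,z in(("tin_t",(.647,.1013),.031),("br_b",(.446,.085),.043),("br_w",(.374,-.268),.043)): print(n,*obj(t,xy,z,tol=.007),"|",*obj(s,xy,z,tol=.007))
E
```

```text
t 27.8 at [ 0.5096 -0.4278  0.0587] phi -1.0 w 0.085 F [-0.6 -0.   0.2]
 -> (0.509, -0.4275, 0.07, 0.0) 1 rows
   0.0 -0.001 -0.011 -0.002 -0.01 -0.017
tin_b side [ 0.5064 -0.4359] 415 [ 0.5092 -0.4335] [0.049 0.059] 149.4 0.0295
tin_t (array([0.6484, 0.1059]), -2.7, np.float64(0.182)) (array([0.6618, 0.1183]), -11.9, np.float64(0.485))
br_b (array([0.4462, 0.0856]), 9.2, np.float64(0.063)) (array([0.4451, 0.0787]), 13.6, np.float64(0.113))Traceback (most recent call last):
  File "<stdin>", line 7, in <module>
  File "meas.py", line 5, in run
    print(n,*[fit(d,f,x,y,A(a),L,r,z0,z1) for d in (t,s)])
              ~~~^^^^^^^^^^^^^^^^^^^^^^^^
  File "h.py", line 41, in fit
    n,l,s,c=cv2.connectedComponentsWithStats(m); k=1+np.argmax(s[1:,4]); m=(l==k).astype(np.uint8)
                                                     ~~~~~~~~~^^^^^^^^^
    return _wrapfunc(a, 'argmax', axis=axis, out=out, **kwds)
    return bound(*args, **kwds)
ValueError: attempt to get argmax of an empty sequence
```

View pics/j_side.png

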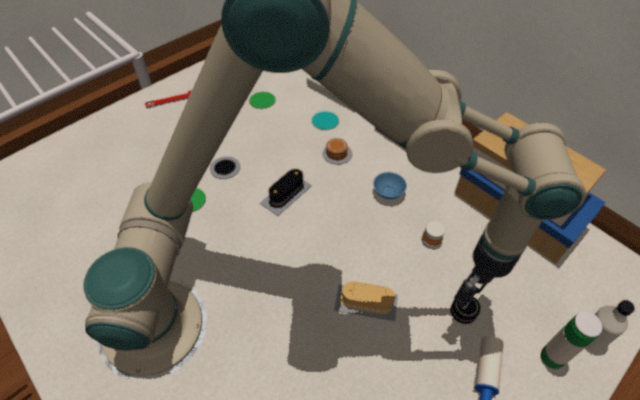

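View pics/j_top.png

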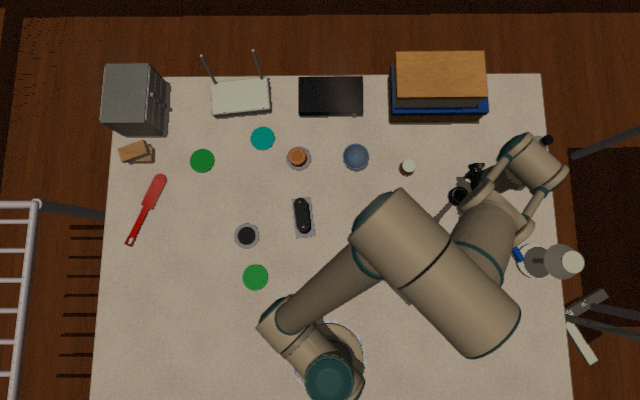

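The black brush covers its shape to within 2 mm, and the tan tin and wood brush look on their pads. Descend on the black tin.

>>> {"method": "apply_moves", "body": {
  "moves": [0.085,0,-0.001,0,-0.002,-0.01,-0.017,0.085,0,0,0.016,0,0,0,0.085,0,0,0.016,0,0,0,0.085,0,0,0.016,0,0,0,0.085,0,0,0.01,0,0,0,0.085,0,0,0.003,0,0,0,0.085,0,0,0,0,0,0,0.085,0,0,0,0,0,0]
}}

```text
clock: 28.57
position: [0.5065, -0.4246, -0.0023]
ee_rot: [0.001, 0.706, 0.708, -0.001]
contact_force: [0.7, -0.4, -0.0]
width: 0.0849
```

```bash
python3 plan.py .509,-.428,-.0235,0; python3 pic.py k1 460 195 50 465 300 40
```

```text
t 28.57 at [ 0.5065 -0.4246 -0.0023] phi 0.1 w 0.0849 F [ 0.7 -0.4 -0. ]
 -> (0.509, -0.428, -0.0235, 0.0) 1 rows
   -0.003 0.002 0.021 0.0 0.003 0.002
```

View pics/k1.png

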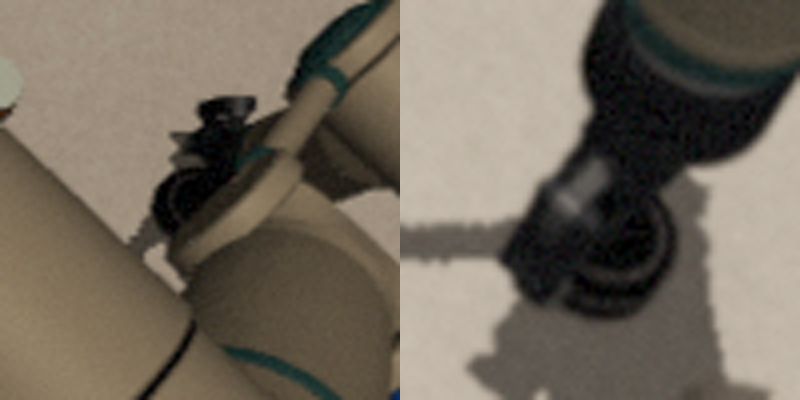

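>>> {"method": "apply_moves", "body": {
  "moves": [0.085,-0.003,0.003,0,0,0.003,0.002,0.085,0,0,0.009,0,0,0,0.085,0,0,0.009,0,0,0,0.085,0,0,0.005,0,0,0,0.085,0,0,0,0,0,0,0.085,0,0,0,0,0,0,0.085,0,0,0,0,0,0,0.085,0,0,0,0,0,0]
}}

```text
clock: 29.33
position: [0.5115, -0.4298, -0.0253]
ee_rot: [0.003, 0.707, 0.707, 0.0]
contact_force: [-0.5, 0.9, -0.6]
width: 0.0846
```

```bash
python3 plan.py .509,-.428,-.0235,0; python3 pic.py k2 460 195 50 465 300 40
```

```text
t 29.33 at [ 0.5115 -0.4298 -0.0253] phi -0.0 w 0.0846 F [-0.5  0.9 -0.6]
 -> (0.509, -0.428, -0.0235, 0.0) 1 rows
   0.002 -0.002 -0.002 0.004 0.003 -0.0
```

View pics/k2.png

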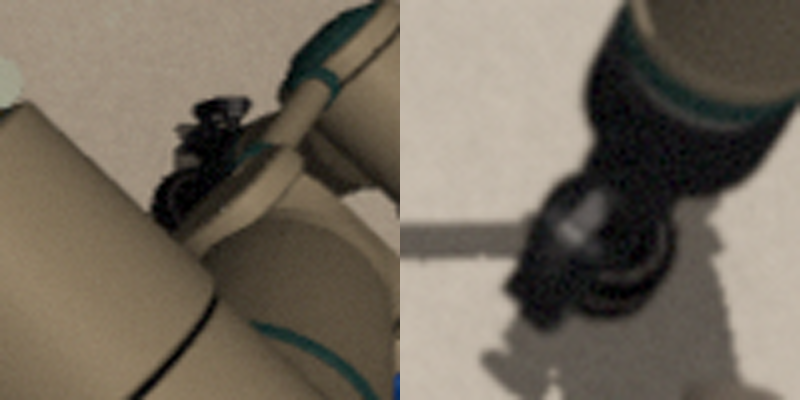

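Straddling the tin. Close.

>>> {"method": "apply_moves", "body": {
  "moves": [0.085,0.001,-0.002,-0.001,0.003,0,0,0.05,0,0,0,0,0,0,0.05,0,0,0,0,0,0,0.05,0,0,0,0,0,0,0.05,0,0,0,0,0,0,0.05,0,0,0,0,0,0,0.05,0,0,0,0,0,0,0.05,0,0,0,0,0,0]
}}

```text
clock: 30.1
position: [0.5097, -0.4291, -0.0229]
ee_rot: [0.002, 0.707, 0.707, -0.001]
contact_force: [-0.3, -0.2, 0.6]
width: 0.0592
```

```bash
python3 plan.py .509,-.428,.05,0 .385,.2717,.06,0
```

```text
t 30.1 at [ 0.5097 -0.4291 -0.0229] phi -0.0 w 0.0592 F [-0.3 -0.2  0.6]
 -> (0.509, -0.428, 0.05, 0.0) 3 rows
   0.0 -0.0 -0.024 0.001 0.002 -0.0
   0.0 -0.0 -0.024 0.0 0.001 -0.0
   0.001 -0.001 -0.025 0.001 0.002 -0.0
 -> (0.385, 0.2717, 0.06, 0.0) 20 rows
   0.035 -0.006 -0.0 -0.0 -0.0 -0.0
   0.035 -0.006 -0.001 -0.0 -0.0 -0.0
   0.035 -0.006 -0.0 -0.0 -0.0 -0.0
   0.035 -0.006 -0.001 -0.0 -0.0 -0.0
   0.035 -0.006 -0.0 -0.0 -0.0 -0.0
   0.035 -0.006 -0.001 -0.0 -0.0 -0.0
   0.035 -0.006 -0.0 -0.0 -0.0 -0.0
   0.035 -0.006 -0.001 -0.0 -0.0 -0.0
   0.035 -0.006 -0.0 -0.0 -0.0 -0.0
   0.035 -0.006 -0.001 -0.0 -0.0 -0.0
   0.035 -0.006 -0.0 -0.0 -0.0 -0.0
   0.035 -0.006 -0.001 -0.0 -0.0 -0.0
   0.035 -0.006 -0.0 -0.0 -0.0 -0.0
   0.035 -0.007 -0.001 -0.0 -0.0 -0.0
   0.035 -0.006 -0.0 -0.0 -0.0 -0.0
   0.035 -0.007 -0.001 -0.0 -0.0 -0.0
   0.035 -0.006 -0.0 -0.0 -0.0 -0.0
   0.035 -0.007 -0.001 -0.0 -0.0 -0.0
   0.035 -0.006 -0.0 -0.0 -0.0 -0.0
   0.035 -0.007 -0.001 -0.0 -0.0 -0.0
```

Held at 59 mm. Lift and carry at TCP z of about 0.07, which puts the tin bottom near 0.09.

>>> {"method": "apply_moves", "body": {
  "moves": [0.05,0,0,-0.026,0,0,0,0.05,0,0,-0.035,0,0,0,0.05,0.01,0,-0.032,0,0,0,0.05,0.035,-0.006,0,0,0,0,0.05,0.035,-0.006,0,0,0,0,0.05,0.035,-0.006,0,0,0,0,0.05,0.035,-0.006,0,0,0,0,0.05,0.035,-0.006,0,0,0,0]
}}

```text
clock: 30.77
position: [0.4812, -0.2469, 0.0713]
ee_rot: [0.006, 0.711, 0.704, -0.001]
contact_force: [-0.1, 0.1, -0.9]
width: 0.0591
```

```bash
python3 plan.py .385,.2717,.07,0|head -4;python3 pic.py k3 420 195 70 420 250 70
```

```text
t 30.77 at [ 0.4812 -0.2469  0.0713] phi -0.6 w 0.0591 F [-0.1  0.1 -0.9]
 -> (0.385, 0.2717, 0.07, 0.0) 15 rows
   0.035 -0.007 -0.0 0.0 0.001 -0.001
   0.034 -0.007 -0.0 0.0 0.001 -0.001
```

View pics/k3.png

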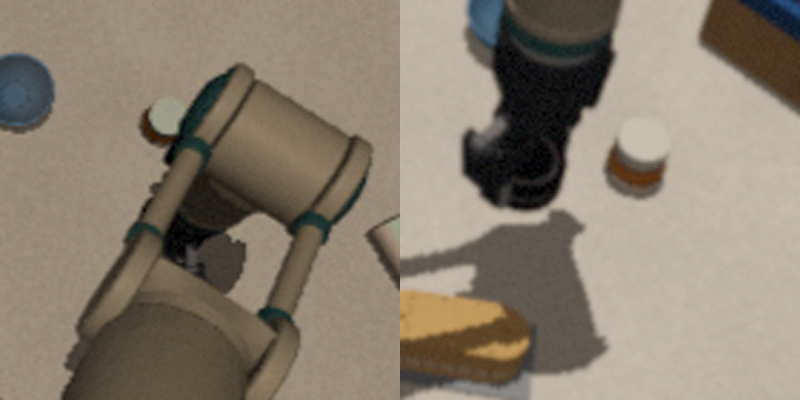

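>>> {"method": "apply_moves", "body": {
  "moves": [0.05,0.035,-0.007,0,0,0.002,0,0.05,0.035,-0.007,0,0,0.002,0,0.05,0.035,-0.007,0,0,0.002,0,0.05,0.035,-0.007,0,0,0.002,0,0.05,0.035,-0.007,0,0,0,0,0.05,0.035,-0.007,0,0,0,0,0.05,0.035,-0.007,0,0,0,0,0.05,0.035,-0.007,0,0,0,0]
}}

```text
clock: 31.53
position: [0.4284, 0.0387, 0.0702]
ee_rot: [0.006, 0.712, 0.702, 0.003]
contact_force: [-0.0, -0.0, -1.5]
width: 0.059
```

```bash
python3 plan.py .385,.2717,.07,0|head -12
```

```text
t 31.53 at [0.4284 0.0387 0.0702] phi -0.8 w 0.059 F [-0.  -0.  -1.5]
 -> (0.385, 0.2717, 0.07, 0.0) 7 rows
   0.033 -0.007 -0.0 0.002 0.001 -0.002
   0.033 -0.007 -0.0 0.002 0.001 -0.002
   0.033 -0.006 -0.0 0.002 0.001 -0.002
   0.033 -0.006 -0.0 0.002 0.0 -0.002
   0.034 -0.007 -0.0 0.001 0.001 -0.002
   0.033 -0.006 -0.0 0.002 0.0 -0.002
   0.034 -0.006 -0.001 0.001 0.001 -0.002
```

>>> {"method": "apply_moves", "body": {
  "moves": [0.05,0.033,-0.007,0,0.002,0,-0.002,0.05,0.033,-0.007,0,0.002,0,-0.002,0.05,0.033,-0.006,0,0.002,0,-0.002,0.05,0.033,-0.006,0,0.002,0,-0.002,0.05,0.033,-0.006,0,0.002,0,-0.002,0.05,0.03,-0.005,0,0,0,0,0.05,0.015,-0.003,0,0,0,0,0.05,0.005,-0.001,0,0,0,0]
}}

```text
clock: 32.2
position: [0.3894, 0.2686, 0.0703]
ee_rot: [0.004, 0.707, 0.707, 0.003]
contact_force: [0.1, -0.4, -1.2]
width: 0.0588
```

>>> {"method": "apply_moves", "body": {
  "moves": [0.05,0,0,0,0,0,0,0.05,0,0,0,0,0,0,0.05,0,0,0,0,0,0,0.05,0,0,0,0,0,0,0.05,0,0,0,0,0,0,0.05,0,0,0,0,0,0,0.05,0,0,0,0,0,0,0.05,0,0,0,0,0,0]
}}

```text
clock: 32.87
position: [0.3912, 0.2637, 0.0701]
ee_rot: [0.005, 0.708, 0.706, 0.002]
contact_force: [0.0, -0.3, -0.6]
width: 0.0587
```

```bash
python3 plan.py .385,.2727,.07,0|head -12
```

```text
t 32.87 at [0.3912 0.2637 0.0701] phi -0.2 w 0.0587 F [ 0.  -0.3 -0.6]
 -> (0.385, 0.2727, 0.07, 0.0) 1 rows
   0.009 -0.006 0.0 0.009 0.005 -0.004
```

>>> {"method": "apply_moves", "body": {
  "moves": [0.05,0.009,-0.006,0,0.008,0.004,-0.003,0.05,0,0,0,0,0,0,0.05,0,0,0.018,0,0,0,0.05,0,0,0.018,0,0,0,0.05,0,0,0.018,0,0,0,0.05,0,0,0.013,0,0,0,0.05,0,0,0.005,0,0,0,0.05,0,0,0,0,0,0]
}}

```text
clock: 33.53
position: [0.3865, 0.2761, -0.0028]
ee_rot: [0.001, 0.707, 0.707, 0.003]
contact_force: [0.2, 0.2, -1.7]
width: 0.0589
```

>>> {"method": "apply_moves", "body": {
  "moves": [0.05,0,0,0,0,0,0,0.05,0,0,0,0,0,0,0.05,0,0,0,0,0,0,0.05,0,0,0,0,0,0,0.05,0,0,0,0,0,0,0.05,0,0,0,0,0,0,0.05,0,0,0,0,0,0,0.05,0,0,0,0,0,0]
}}

```text
clock: 34.2
position: [0.389, 0.2779, 0.0007]
ee_rot: [0.002, 0.706, 0.708, 0.006]
contact_force: [0.4, 0.0, -0.2]
width: 0.0591
```

```bash
python3 plan.py .385,.2722,-.0195,0|head -12;python3 pic.py k4 250 230 50 225 165 40
```

```text
t 34.2 at [0.389  0.2779 0.0007] phi 0.1 w 0.0591 F [ 0.4  0.  -0.2]
 -> (0.385, 0.2722, -0.0195, 0.0) 1 rows
   -0.006 -0.004 0.02 0.012 -0.006 0.002
```

View pics/k4.png

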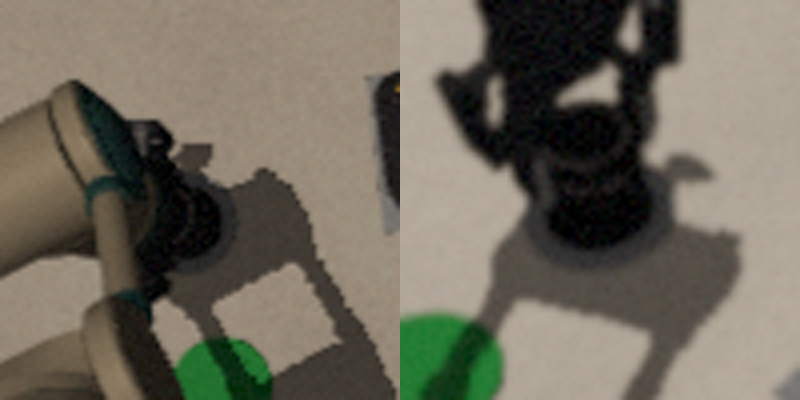

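>>> {"method": "apply_moves", "body": {
  "moves": [0.05,-0.006,-0.004,0,0.01,-0.005,0.002,0.05,0,0,0,0,0,0,0.05,0,0,0.007,0,0,0,0.05,0,0,0.007,0,0,0,0.05,0,0,0.003,0,0,0,0.05,0,0,0,0,0,0,0.05,0,0,0,0,0,0,0.05,0,0,0,0,0,0]
}}

```text
clock: 34.97
position: [0.3837, 0.2706, -0.0193]
ee_rot: [-0.0, 0.707, 0.707, -0.001]
contact_force: [0.9, -0.7, -1.5]
width: 0.059
```

```bash
python3 plan.py .385,.2722,-.0195,0|head -12
```

```text
t 34.97 at [ 0.3837  0.2706 -0.0193] phi -0.0 w 0.059 F [ 0.9 -0.7 -1.5]
 -> (0.385, 0.2722, -0.0195, 0.0) 1 rows
   0.002 0.001 0.0 -0.002 0.001 -0.001
```

Within 2 mm. Release, lift and clear away.

>>> {"method": "apply_moves", "body": {
  "moves": [0.05,0,0,0,0,0,0,0.085,0,0,0,0,0,0,0.085,0,0,0,0,0,0,0.085,0,0,0,0,0,0,0.085,0,0,0,0,0,0,0.085,0,0,-0.02,0,0,0,0.085,0,0,-0.035,0,0,0,0.085,0,0,-0.035,0,0,0]
}}

```text
clock: 35.63
position: [0.3793, 0.2683, 0.0679]
ee_rot: [-0.003, 0.707, 0.707, -0.008]
contact_force: [0.1, 0.2, -0.2]
width: 0.0849
```

>>> {"method": "apply_moves", "body": {
  "moves": [0.085,0,-0.005,-0.035,0,0,0,0.085,0.02,-0.02,-0.025,0,0,0,0.085,0.03,-0.02,0,0,0,0,0.085,0.03,-0.02,0,0,0,0,0.085,0.03,-0.02,0,0,0,0,0.085,0.03,-0.01,0,0,0,0,0.085,0.03,0,0,0,0,0,0.085,0.03,0,0,0,0,0]
}}

```text
clock: 36.3
position: [0.2873, 0.4746, 0.1438]
ee_rot: [0.0, 0.71, 0.704, 0.003]
contact_force: [0.7, 0.2, -1.2]
width: 0.0851
```

```bash
python3 - <<'E'
from h import *
from meas import run
from rig import imaging, manip
print(manip.get_state()["position"], manip.get_state()["clock"])
t=imaging.get_image("top"); s=imaging.get_image("side")
np.savez("t1.npz",**t); np.savez("s1.npz",**s)
cv2.imwrite("pics/l_top.png",t["image"][:,:,::-1]); cv2.imwrite("pics/l_side.png",s["image"][:,:,::-1])
for n,xy,z in(("tin_b",(.385,.272),.031),("tin_t",(.647,.1013),.031),("br_b",(.446,.085),.043),("br_w",(.374,-.268),.043),("jar",(.6,-.262),.05),("dish",(.645,-.09),.034)): print(n,*obj(t,xy,z,tol=.007),"|",*obj(s,xy,z,tol=.007))
c=lambda d,x,y:cv2.resize(d["image"][y-22:y+22,x-22:x+22,::-1],(198,198),interpolation=cv2.INTER_CUBIC)
c2=lambda d,x,y:cv2.resize(d["image"][y-33:y+33,x-33:x+33,::-1],(198,198),interpolation=cv2.INTER_CUBIC)
cv2.imwrite("pics/l_c.png",np.vstack([np.hstack([c(t,247,236),c(t,299,158),c(t,303,217),c(t,410,238)]),np.hstack([c2(s,225,167),c2(s,338,153),c2(s,287,194),c2(s,366,302)])]))
E
```

```text
[0.28726193 0.47456519 0.1437906 ] 36.3
tin_b [0.3814 0.273 ] 274 [0.3815 0.2732] [0.055 0.059] 74.4 0.0322 | [0.3826 0.2656] 315 [0.3837 0.2674] [0.06  0.059] 91.9 0.0316
tin_t [0.6433 0.1062] 251 [0.6435 0.1055] [0.058 0.057] 34.3 0.0318 | [0.6431 0.1003] 286 [0.6454 0.1025] [0.058 0.055] 60.5 0.033
br_b [0.4468 0.0884] 431 [0.4476 0.0885] [0.109 0.044] 8.1 0.044 | [0.4466 0.0831] 607 [0.4492 0.0856] [0.111 0.046] 9.3 0.0451
br_w [ 0.3734 -0.2662] 456 [ 0.3733 -0.2663] [0.044 0.111] 126.0 0.0437 | [ 0.3749 -0.2719] 1023 [ 0.3766 -0.2705] [0.047 0.112] 125.6 0.0445
jar [ 0.6041 -0.26  ] 154 [ 0.6046 -0.2609] [0.043 0.044] 144.6 0.0502 | [ 0.6059 -0.2654] 271 [ 0.6078 -0.2651] [0.044 0.045] 19.8 0.0516
dish [ 0.6475 -0.0913] 153 [ 0.642  -0.0905] [0.083 0.083] 49.7 0.0326 | [ 0.6523 -0.0879] 271 [ 0.6448 -0.0922] [0.087 0.086] 37.6 0.0339
```

View pics/l_c.png

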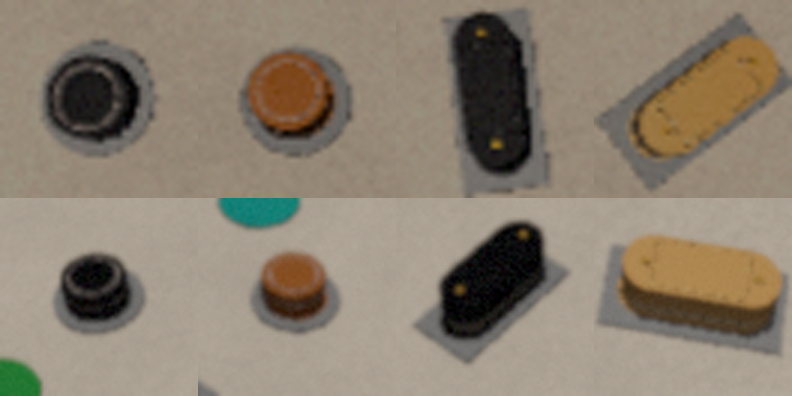

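View pics/l_top.png

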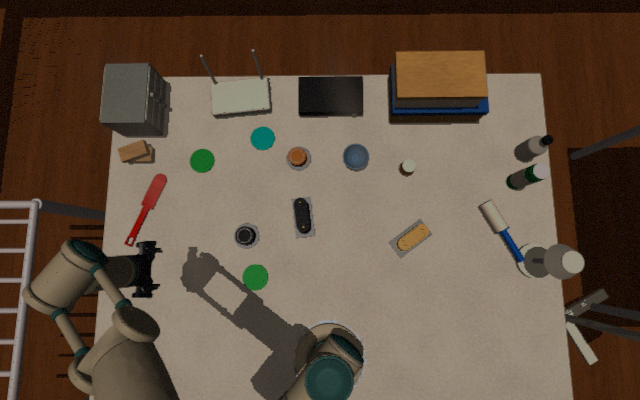

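All four sit on their own pads in both views, about 2–5 mm off by measurement, and the jar and dish haven't moved. Handing in.

```bash
python3 -c "
from rig import workorder; print(workorder.sign_off())"
```

```text
the job is handed in; nothing more can be done
None
```

All four items are on their own matching pads, and I handed the job in at about 36 s of the 122 s limit. The tins are lid up, and the brushes are bristles down along the printed shapes.

**Final checks:** in the last top and side pictures, averaged over both cameras, each item's centre lies about 2–5 mm from its printed shape. The brushes are within about 2° of their pads, and the jar and dish read within about 1 mm of where they started.

**Disagreements:**
- **Camera readings:** the two cameras differ by up to about 7 mm on the raised objects, most of it sideways. The colour fits of the placed tan tin disagreed between the cameras, so I judged its position from depth readings and enlarged pictures.
- **Fingertip height:** the real fingertips sat about 24 mm higher than the reported tool position (nearly shut). My first grasp of the tan tin therefore closed on its lid with about 2 N. The tin moved less than about 1 mm, and I corrected for the offset in every later grasp.

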